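# Load a power module into the test nest and run its test with the guarded foot switch

### The arm

A 7-joint arm with a two-finger parallel gripper is mounted at the origin on the work surface. World frame = base frame: x ahead of the robot, y to its left, z up, the work surface at z = 0. Lengths are in m, angles in rad, forces in N, time in s.
With the tool pointing down it reaches from about 0.4 to 0.85 m from the base axis. Payload 10.4 kg.
Tool frame: the origin (TCP) lies midway between the tips of the shut fingers; the grasp point (between the pads) lies 19 mm behind it; z points along the fingers, y is the direction in which the jaws open and shut (so a half turn about z gives the same grasp; the last joint's range is limited). The gripper opens to 85 mm and grips with 20 to 120 N. Pads are 22 mm wide; open, the fingers measure 114 mm over their backs; the gripper's body (76 mm by 85 mm) begins 54 mm behind the grasp point. The pads swing forward as they close: fully open they stand 13 mm farther back than shut.
Start: joints at [1.189, 0.332, -0.065, 1.46, 0.022, 1.35, -0.088], TCP at [0.219, -0.585, 0.199] pointing down, gripper open.
Joint ranges: [-2.6, 2.6], [-0.5, 2.12], [-1.47, 1.34], [0.16, 2.42], [-1.27, 4.41], [0.06, 2.06], [-2.6, 2.6]. Speed limits (rad/s): [2.22, 2.22, 2.79, 2.79, 3.14, 3.14, 3.14].

### API

Orientations are given as a unit quaternion [x, y, z, w].
In Python, from workcell import manip, viewer gives the robot as it stands.
- The arm moves only by the tool move_arm, never from a script. Its argument "deltas" is a list of rows, each a list of 7 numbers: the shift along the tool's x, y, z in m, then the turn, a rotation vector about the tool's x, y, z in degrees, then the opening, from -1 (shut) to 1 (fully open). In form: [[dx, dy, dz, wx, wy, wz, gripper], ...]. A call has 1 to 10 rows; each row shifts and turns the commanded pose from where the row before left it, along the tool's axes as they then stand; what a row does not reach is not made up. A row lasts 1/8 s, in which the tool goes at most 62.5 mm and 10.7 degrees, less where a joint would pass 70% of its speed; a pose out of reach is approached as far as the arm can. A call with a gripper value outside its range is refused whole. The fingers move at their own pace and stop on an object; "force" is the grip in N (left out, the last holds). Time passes only in rows, so rows that do not move let the fingers close. It gives the time, the measured TCP pose, the force and the opening at its end, in the units of the state.
- manip.get_obs(): the state, without advancing time (a new reading comes with each control period).
- viewer.camera(name): name is "side" or "top" or "wrist"; returns (picture, depth): 384x512x3 uint8, red, green, blue; 384x512 float32, m along the optical axis (not along the pixel's ray), 0 where there is no reading.
- viewer.calibration(name): a dict with "fx", "fy", "cx", "cy" (pixels), "dist" ([k1, k2, p1, p2, k3] as OpenCV has them; the pictures are not rectified), "R" (3x3) and "t" (3): a world point X has camera coordinates R X + t; the wrist camera has in their place "T_tool_cam" (4x4, takes a point from camera to tool coordinates, whose origin is the TCP and whose axes are the flange's). Camera axes: x right, y down, z forward; pixel columns grow to the right and rows downward; lengths in m; the calibration is good to about 2 mm. A picture is of the moment at which its call begins: read the wrist's pose just before it. calibration takes no time and is no camera call.
- manip.hand_in(): hands the job in, once; it reports no verdict.
The state is a dict: "clock": time; "joint_pos": joint angles; "joint_velocities": joint speeds; "tau": joint torques, N m; "position": TCP position; "ee_rot": TCP orientation; "ft_force": force on the tool from outside, world axes, zero at the start; "torque": the same for the moment, N m; "grip_width": opening from 0.0 (shut) to 1.0 (fully open).
Only numpy, scipy, OpenCV 4.12 (cv2) and the standard library are available. Lean on these libraries where they do the work, as an engineer would, in place of code of your own. Each camera call takes 0.05 s, during which the arm holds its last target.

### The job

Test the gold power module: slide it, connector end first, into the test nest so that it pushes the sprung arm aside and ends up flat on the plate, fully home against the contact block and along the fixed edge, and let go of it. Then press the treadle of the hooded foot switch down to its stop without ramming it, keep it down for a good two seconds while the test runs, and let it come back up. Leave the module in the nest, and do not shift the foot switch or disturb the other things on the bench.

Things in the scene. Friction and masses are not known exactly. Their poses are not given: they have to be found in the camera images.
- gold_module_mid (a point): Centre (25 mm above the underside) of the gold power module: a loose gold metal box 130 mm long (own x), 50 mm wide (y), 50 mm high (z), 0.35 to 0.6 kg, flat on the bench. Its +x end is the connector end: black end face, black band across the top there. It starts with that end pointing roughly away from the robot (within 0.5 rad of straight ahead).
- gold_module_end (a point): Centre of the gold module's connector end face, 65 mm ahead of its centre along its x.
- nest: Test nest fixed to the bench: aluminium plate, top 10 mm above the bench. Origin on the bench below the middle of a fully seated module; x is the way the module slides in (away from the robot), y to its left, z up. Plate x -160 to +110, y -65 to +105 mm. A seated module has its centre at (0, 0, 35) mm and its x along the nest's x. Only the contact block rises more than 12 mm above the plate.
- nest_stop (a point): Middle of the contact block's face, the end stop, at nest (65, 0, 35) mm. The block is black with two brass contacts, 36 mm deep, 70 mm wide, 34 mm high above the plate. Frame as the nest's.
- nest_edge (a point): Top of the guiding face of the fixed edge, half-way along it, at nest (-42.5, -25, 20) mm: a steel bar 215 mm long along x, 14 mm wide, 10 mm high above the plate; its face looks to +y. The module's long side lies along it.
- nest_entry (a point): Where the module's centre is when it has been set down on the plate at the open end, along the fixed edge and still clear of the sprung arm, ready to be slid in: nest (-110, 0, 35) mm, 110 mm short of home.
- clip_arm (a joint): Angle of the nest's sprung curved arm, rad: 0 at rest, about 0.12 with a module seated, 0.5 at most. A steel rod 8 mm thick lying 2 to 10 mm above the plate, pivoted at nest (-72, 66) mm, reaching forward and in. The module's leading corner meets it about 70 mm short of home and wedges it aside. It presses a seated module to the fixed edge with about 8 N; sliding past it takes up to about 15 N.
- clip_nose (a point): Nose of the sprung arm (middle of the rod, where it comes nearest the fixed edge), at nest (22, 17.5, 16) mm at rest.
- foot_switch: Guarded foot switch, 190 mm long (x), 130 wide (y), 134 high, 1.8 kg, loose on rubber feet. Origin in the middle of its footprint on the bench; x points into the hood (away from the robot), z up. Dark base 15 mm high, light grey hood closed at back and sides, open to -x. Side cheeks at y 59 to 65 mm each side, 41 mm high at the front, slope up to the hood from x -25 mm on.
- hood_lip (a point): Middle of the front lip of the hood's roof, on its top, at foot switch (13, 0, 134) mm. The roof is 6 mm thick and runs from here to the back; its underside is 128 mm above the bench.
- treadle (a joint): Angle of the treadle, rad: 0 up at rest, 0.22 at its stop. Black ribbed plate 86 mm wide, 130 long, 8 thick, hinged at its heel (yellow edge, by the robot) at foot switch x -55, z 32 mm. At rest it slopes up into the hood by 0.27 rad, at the stop by 0.05. Sprung: at the press point about 5 N starts it and 13 N holds it at the stop; nearer the heel it takes more in proportion.
- treadle_press (a point): Press point on the treadle's top face, on its centre line, 70 mm from the hinge, straight below the hood's lip: foot switch (11, 0, 55) mm at rest; goes down about 15 mm to the stop. Straight down the hood is in the hand's way: come in slanting from the open side. Its frame at rest is the foot switch's, and turns with the treadle.
- grey_module: Bystander: grey module, same shape and size as the gold one. Origin at the centre of its underside.
- dispenser: Bystander: white solvent bottle 64 mm across, 108 mm high, with a steel cap. Origin at the centre of its underside.
- tape_roll: Bystander: white roll 104 mm across, 25 mm high, lying flat. Origin at the centre of its underside.
Things that resemble listed ones, but are neither listed nor needed, are in the scene too. Of the things that look like the part that bears gold_module_mid, the largest one is meant.

How it is judged:
On the way, in this order (a step that is already met when the one before it is completed fails the run):
1. the gold module is flat in the nest, home against the contact block and the fixed edge, held by the sprung arm, and let go of (x of gold_module_end in the frame of nest above 0.0615 m and y of gold_module_end in the frame of nest between -0.0035 and 0.0035 m and z of gold_module_mid in the frame of nest below 0.038 m and angle between the x axis of gold_module_mid and the x axis of nest, either way round below 0.06 rad and angle between gold_module_mid's own z axis and vertical below 0.06 rad and value of joint clip_arm above 0.08 rad and contact force between the fingers and gold_module below 0.5 N), for 0.2 s.
2. the treadle is held down at its stop for two seconds (value of joint treadle above 0.2 rad), for 2 s.
At the end, for the whole second after the job is handed in: Gold module flat in the nest, connector end within 3.5 mm of the contact block and of its line along the fixed edge, square within 0.06 rad, arm bearing on it; treadle back up (under 0.03 rad) after 2 s at its stop (over 0.2 rad); foot switch upright, within 20 mm of its start (x of gold_module_end in the frame of nest above 0.0615 m and y of gold_module_end in the frame of nest between -0.0035 and 0.0035 m and z of gold_module_mid in the frame of nest below 0.038 m and angle between the x axis of gold_module_mid and the x axis of nest, either way round below 0.06 rad and angle between gold_module_mid's own z axis and vertical below 0.06 rad and value of joint clip_arm above 0.08 rad and value of joint treadle below 0.03 rad and distance of foot_switch from where it was at the start of the episode below 0.02 m and angle between foot_switch's own z axis and vertical below 0.05 rad); the robot touches nothing.
It fails at once if the treadle is rammed (more than 60 N) (contact force between anything else and treadle above 60 N).
It fails at once if the foot switch is shoved more than 30 mm or tipped (distance of foot_switch from where it was at the start of the episode above 0.03 m or angle between foot_switch's own z axis and vertical above 0.2 rad).
It fails at once if the grey module, the bottle or the roll is disturbed (moved more than 20 mm or tipped) (distance of any of grey_module, dispenser, tape_roll from where it was at the start of the episode above 0.02 m or angle between dispenser's own z axis and vertical above 0.3 rad).
It also fails if it takes over 61 s, if anything falls off the work surface, if the arm or the gripper's body presses on something with over 40 N, if the wrist force passes 120 N, or if a joint passes its speed limit or range.

## Working session

There is one attempt and no reset: what is moved stays moved. The work goes in short steps, Python scripts to look and compute and a tool call to move; the robot and the scene stay as the last step left them, time stands still between calls to the robot, and variables do not carry over. Pictures are saved under pics/ and viewed, and the job is handed in when it is done.

Besides the shell and the picture viewer there is one more tool, called after "Emit:" as name(argument=value, ...) on one line, values as JSON. move_arm: Moves the arm, as the interface text tells. Its arguments: {"type":"object","properties":{"deltas":{"type":"array"},"force":{"type":"number"}},"required":["deltas"]}

```bash
ls; mkdir -p pics
python3 - <<'E'
from workcell import manip, viewer
import cv2, numpy as np
o=manip.get_obs(); print({k:np.round(v,3) for k,v in o.items()})
for n in ["top","side","wrist"]:
    c=viewer.calibration(n); print(n,{k:np.round(v,4).tolist() for k,v in c.items()})
    p,d=viewer.camera(n); cv2.imwrite(f"pics/{n}0.png",p[...,::-1]); np.save(f"pics/{n}0_d.npy",d); np.save(f"pics/{n}0_p.npy",p)
E
```

```text
pics
{'clock': np.float64(0.0), 'joint_pos': array([ 1.189,  0.333, -0.065,  1.461,  0.022,  1.35 , -0.088]), 'joint_velocities': array([ 0.001, -0.001,  0.001,  0.001, -0.   , -0.001,  0.   ]), 'tau': array([ 0.0000e+00, -6.2544e+01,  4.9000e-02, -3.9160e+01,  1.6000e-02,
        1.0000e-02, -0.0000e+00]), 'position': array([ 0.219, -0.585,  0.199]), 'ee_rot': array([ 0.984,  0.178, -0.   , -0.001]), 'ft_force': array([-0.722,  0.456, -0.445]), 'torque': array([0.009, 0.013, 0.034]), 'grip_width': np.float64(1.0)}
top {'fx': 489.9677, 'fy': 489.9677, 'cx': 259.8818, 'cy': 195.4741, 'dist': [-0.0655, 0.0, 0.0, 0.0, 0.0], 'R': [[0.0195, -0.9997, -0.0121], [-0.9986, -0.0189, -0.0498], [0.0496, 0.0131, -0.9987]], 't': [0.0054, 0.6197, 1.1966]}
side {'fx': 392.0065, 'fy': 392.0065, 'cx': 257.2153, 'cy': 198.1701, 'dist': [-0.1147, 0.0, 0.0, 0.0, 0.0], 'R': [[-0.6819, -0.7314, 0.0015], [-0.5498, 0.5113, -0.6605], [0.4823, -0.4513, -0.7508]], 't': [0.4401, 0.4257, 0.6477]}
wrist {'fx': 318.7314, 'fy': 318.7314, 'cx': 253.3435, 'cy': 192.6627, 'dist': [-0.015, 0.0, 0.0, 0.0, 0.0], 'T_tool_cam': [[0.0002, -0.9661, -0.2583, 0.066], [1.0, 0.0005, -0.0013, -0.001], [0.0014, -0.2583, 0.9661, -0.1741], [0.0, 0.0, 0.0, 1.0]]}
```

View pics/top0.png

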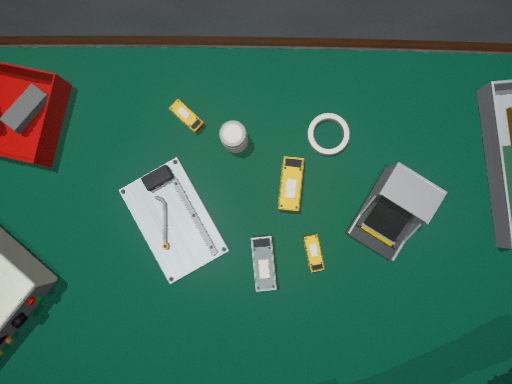

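View pics/side0.png

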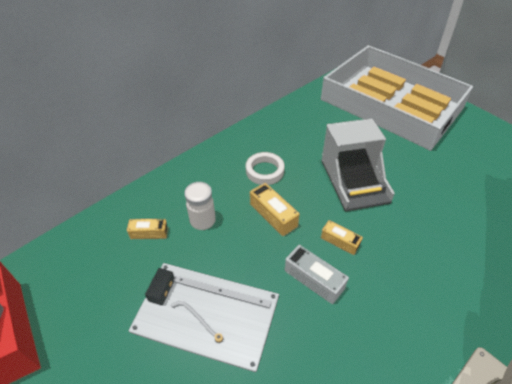

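View pics/wrist0.png

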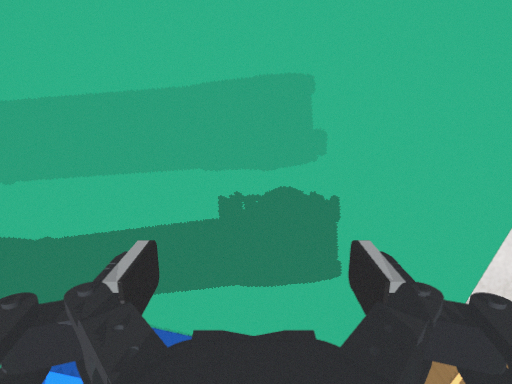

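The top view shows a large gold box at (291,184), with its black band at the far end. Look-alikes are the small gold boxes at (186,115) and (314,253), the grey module at (264,264), and the gold boxes in the tray. Next is a close crop plus measurement.

```bash
cat > h.py <<'E'
import numpy as np, cv2
from workcell import manip, viewer
from scipy.spatial.transform import Rotation as Ro
def ray(name,px,pose=None):
    c=viewer.calibration(name); K=np.array([[c['fx'],0,c['cx']],[0,c['fy'],c['cy']],[0,0,1]])
    u=cv2.undistortPoints(np.array(px,float).reshape(-1,1,2),K,np.array(c['dist']))[:,0]
    d=np.c_[u,np.ones(len(u))]
    if name=='wrist':
        T=np.array(c['T_tool_cam']); p,q=pose; R=Ro.from_quat(q).as_matrix()
        return np.array(p)+R@T[:3,3], d@(R@T[:3,:3]).T
    R=np.array(c['R']);t=np.array(c['t']); return -R.T@t, d@R
def onplane(name,px,z,pose=None):
    o,d=ray(name,px,pose); s=(z-o[2])/d[:,2]; return o+d*s[:,None]
def proj(name,X,pose=None):
    c=viewer.calibration(name); K=np.array([[c['fx'],0,c['cx']],[0,c['fy'],c['cy']],[0,0,1]])
    if name=='wrist':
        T=np.array(c['T_tool_cam']); p,q=pose; M=np.eye(4);M[:3,:3]=Ro.from_quat(q).as_matrix();M[:3,3]=p
        W=np.linalg.inv(M@T); R,t=W[:3,:3],W[:3,3]
    else: R,t=np.array(c['R']),np.array(c['t'])
    return cv2.projectPoints(np.array(X,float).reshape(-1,1,3),cv2.Rodrigues(R)[0],t,K,np.array(c['dist']))[0][:,0]
E
python3 - <<'E'
from h import *
p=np.load('pics/top0_p.npy');d=np.load('pics/top0_d.npy')
b=p[...,::-1].copy()
def crop(x0,y0,x1,y1,k,n): cv2.imwrite(n,cv2.resize(b[y0:y1,x0:x1],None,fx=k,fy=k,interpolation=cv2.INTER_CUBIC))
crop(115,150,235,290,4,'pics/nest_c.png'); crop(265,145,325,225,6,'pics/gold_c.png'); crop(340,155,450,265,5,'pics/fs_c.png')
hsv=cv2.cvtColor(b,cv2.COLOR_BGR2HSV)
m=cv2.inRange(hsv,(15,120,80),(35,255,255))
for c in cv2.findContours(m,cv2.RETR_EXTERNAL,cv2.CHAIN_APPROX_NONE)[0]:
    if cv2.contourArea(c)>60:
        r=cv2.minAreaRect(c); print('gold',np.round(r[0],1),np.round(r[1],1),round(r[2],1),cv2.contourArea(c))
# depth heights
for px in [(291,187),(215,220),(409,195),(385,222),(380,240),(264,264),(233,133),(329,117)]:
    z=d[px[1],px[0]]; o,dd=ray('top',[px]); print(px,np.round(o+dd[0]*z,3))
E
```

```text
gold [313.6 252.7] [36.9 14.6] 78.3 480.5
gold [375.9 235.6] [35.5  3. ] 32.0 73.0
gold [290.6 183.3] [21.5 54.1] 5.9 1088.0
gold [509.  125.5] [37.  4.] 90.0 73.0
gold [186.5 115.7] [37.4 14.1] 42.5 467.5
(291, 187) [ 0.64  -0.058  0.051]
(215, 220) [0.557 0.128 0.002]
(409, 195) [ 0.621 -0.318  0.134]
(385, 222) [ 0.56  -0.285  0.048]
(380, 240) [ 0.515 -0.28   0.019]
(264, 264) [0.454 0.004 0.054]
(233, 133) [0.758 0.081 0.107]
(329, 117) [ 0.817 -0.15   0.026]
```

View pics/gold_c.png

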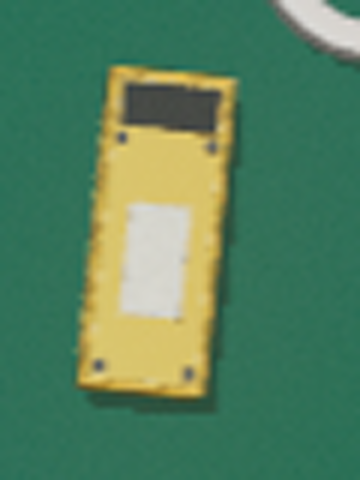

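View pics/nest_c.png

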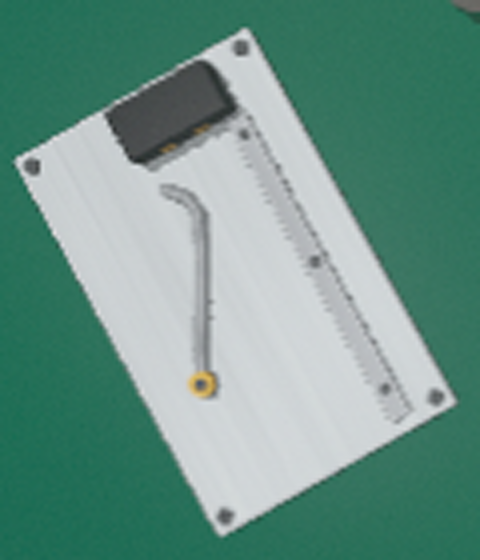

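View pics/fs_c.png

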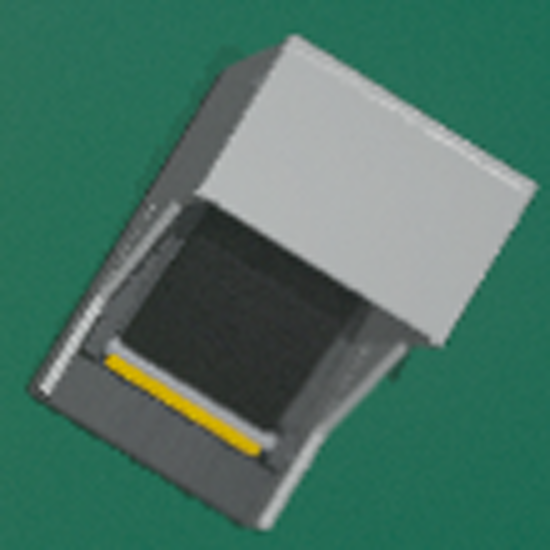

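```bash
cat > m.py <<'E'
from h import *
def cp(pts,k,x0,y0): return (np.array(pts,float)+.5)/k-.5+[x0,y0]
def fit(name,px,z,model,pose=None):
    X=onplane(name,px,z,pose)[:,:2]; M=np.array(model,float)
    a=M-M.mean(0); b=X-X.mean(0); th=np.arctan2((a[:,0]*b[:,1]-a[:,1]*b[:,0]).sum(),(a*b).sum())
    R=np.array([[np.cos(th),-np.sin(th)],[np.sin(th),np.cos(th)]]); t=X.mean(0)-R@M.mean(0)
    return t,th,(X-(M@R.T+t))*1000
E
python3 - <<'E'
from m import *
np.set_printoptions(suppress=True,precision=4)
g=cp([(110,66),(238,78),(205,398),(78,385)],6,265,145)
print('gold',*fit('top',g,.05,[(.065,.025),(.065,-.025),(-.065,-.025),(-.065,.025)]))
n=cp([(248,28),(457,402),(222,537),(14,160)],4,115,150)
print('nest',*fit('top',n,.01,[(.11,-.065),(-.16,-.065),(-.16,.105),(.11,.105)]))
f=cp([(295,35),(540,185),(440,345),(197,192)],5,340,155)
print('fs',*fit('top',f,.134,[(.095,.065),(.095,-.065),(.013,-.065),(.013,.065)]))
E
```

```text
gold [ 0.6489 -0.0571] -0.08414480113824697 [[-0.5908  0.8407]
 [-0.2817 -0.8656]
 [ 0.4229 -0.4985]
 [ 0.4497  0.5234]]
nest [0.5867 0.2276] 0.5358912597890704 [[-1.2097 -0.0302]
 [ 0.5263  1.4293]
 [ 0.637  -0.6456]
 [ 0.0464 -0.7536]]
fs [ 0.5807 -0.2996] -0.5421163238828898 [[-0.0206 -1.1533]
 [ 1.7314 -1.0336]
 [-0.5074  1.8547]
 [-1.2034  0.3322]]
```

```bash
cat >> h.py <<'E'
def plan(p,yaw,n,quat=None):
    o=manip.get_obs(); P=o['position'];R=Ro.from_quat(o['ee_rot'])
    T=Ro.from_euler('z',yaw)*Ro.from_euler('x',np.pi) if quat is None else Ro.from_quat(quat)
    rv=(R.inv()*T).as_rotvec(degrees=True); d=np.array(p)-P
    print('clock',o['clock'],'pos',np.round(P,4),'F',np.round(o['ft_force'],1),'total tool shift(mm, start frame)',np.round(R.inv().apply(d)*1000,1),'rotvec deg',np.round(rv,2))
    # per-row tool deltas with equal turns
    k=Ro.from_rotvec(rv/n,degrees=True);C=R
    for i in range(n):
        print(np.round(C.inv().apply(d/n),4).tolist(),np.round(rv/n,2).tolist()); C=C*k
E
python3 - <<'E'
from m import *
plan((0.649,-.057,.2),-.084,14)
# side check
def w(t,th,q): c,s=np.cos(th),np.sin(th); q=np.array(q,float); return np.c_[t[0]+c*q[:,0]-s*q[:,1],t[1]+s*q[:,0]+c*q[:,1],q[:,2]]
b=np.load('pics/side0_p.npy')[...,::-1].copy(); b=cv2.resize(b,None,fx=1.5,fy=1.5)
G=w((.6489,-.0571),-.084,[(.065,.025,.05),(.065,-.025,.05),(-.065,-.025,.05),(-.065,.025,.05),(-.065,.025,0)])
N=w((.5867,.2276),.536,[(.11,-.065,.01),(-.16,-.065,.01),(-.16,.105,.01),(.11,.105,.01),(.065,0,.035),(-.15,-.025,.02),(.065,-.025,.02),(.022,.0175,.016),(-.072,.066,.02)])
F=w((.5807,-.2996),-.542,[(.095,.065,.134),(.095,-.065,.134),(.013,-.065,.134),(.013,.065,.134),(-.055,.043,.036),(-.055,-.043,.036),(-.095,.065,.0),(-.095,-.065,0),(.011,0,.055)])
for X in (G,N,F):
    for q in proj('side',X): cv2.circle(b,(int(q[0]*1.5+.5),int(q[1]*1.5+.5)),2,(0,0,255),-1)
cv2.imwrite('pics/side_ov.png',b)
E
```

```text
clock 0.15 pos [ 0.2194 -0.5849  0.1987] F [ 0.1 -0.2  0.2] total tool shift(mm, start frame) [ 587.6 -343.5   -0.9] rotvec deg [-6.000e-02  1.000e-02  2.537e+01]
[0.042, -0.0245, -0.0001] [-0.0, 0.0, 1.81]
[0.0412, -0.0258, -0.0001] [-0.0, 0.0, 1.81]
[0.0403, -0.0271, -0.0001] [-0.0, 0.0, 1.81]
[0.0395, -0.0284, -0.0001] [-0.0, 0.0, 1.81]
[0.0385, -0.0296, -0.0001] [-0.0, 0.0, 1.81]
[0.0376, -0.0308, -0.0001] [-0.0, 0.0, 1.81]
[0.0366, -0.032, -0.0001] [-0.0, 0.0, 1.81]
[0.0356, -0.0332, -0.0001] [-0.0, 0.0, 1.81]
[0.0345, -0.0343, -0.0001] [-0.0, 0.0, 1.81]
[0.0334, -0.0353, -0.0001] [-0.0, 0.0, 1.81]
[0.0323, -0.0364, -0.0001] [-0.0, 0.0, 1.81]
[0.0311, -0.0374, -0.0001] [-0.0, 0.0, 1.81]
[0.0299, -0.0383, -0.0001] [-0.0, 0.0, 1.81]
[0.0287, -0.0393, -0.0001] [-0.0, 0.0, 1.81]
```

View pics/side_ov.png

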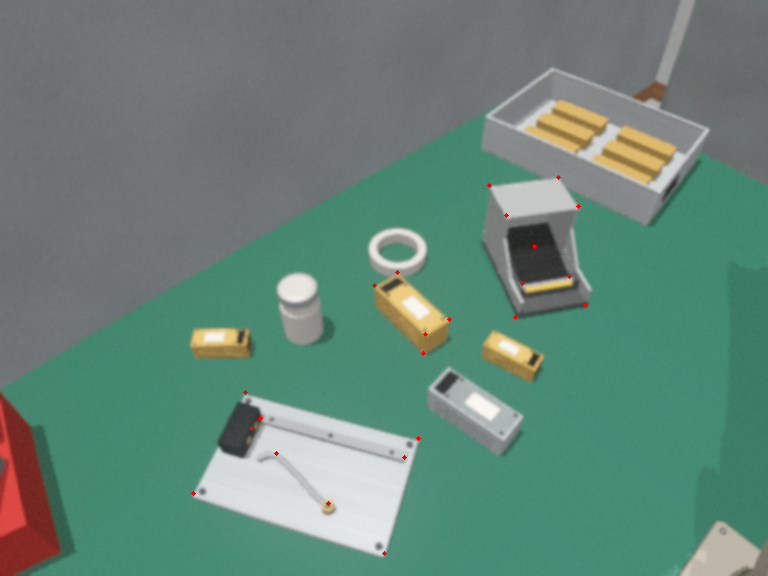

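The side overlay agrees with the top fits to within 1–3 px: gold top corners near (410,300), nest near (300,480) and foot switch near (535,245). I'm moving above the gold module.

Emit:
move_arm(deltas=[[0.042,-0.0245,0,0,0,1.81,1],[0.041,-0.026,0,0,0,1.81,1],[0.0405,-0.027,0,0,0,1.81,1],[0.0395,-0.0285,0,0,0,1.81,1],[0.0385,-0.0295,0,0,0,1.81,1],[0.0375,-0.031,0,0,0,1.81,1],[0.0365,-0.032,0,0,0,1.81,1],[0.0355,-0.033,0,0,0,1.81,1],[0.0345,-0.0345,0,0,0,1.81,1],[0.0335,-0.0355,0,0,0,1.81,1]], force=60)

```text
clock: 1.4
position: [0.5268, -0.2065, 0.1992]
ee_rot: [1.0, 0.021, -0.0, 0.0]
ft_force: [0.9, -1.1, 0.4]
grip_width: 0.999
```

Emit:
move_arm(deltas=[[0.0325,-0.0365,0,0,0,1.81,1],[0.031,-0.0375,0,0,0,1.81,1],[0.03,-0.0385,0,0,0,1.81,1],[0.0285,-0.039,0,0,0,1.81,1],[0,0,0,0,0,0,1]])

```text
clock: 2.02
position: [0.6499, -0.0516, 0.1983]
ee_rot: [0.999, -0.039, -0.0, -0.001]
ft_force: [-0.1, 0.2, -0.1]
grip_width: 0.998
```

Run:
```python
from m import *
o=manip.get_obs(); P=(o['position'],o['ee_rot']); p,d=viewer.camera('wrist')
np.save('pics/w1p.npy',p); np.save('pics/w1_pos.npy',np.r_[P[0],P[1]])
b=p[...,::-1].copy()
G=[(.065,.025,.05),(.065,-.025,.05),(-.065,-.025,.05),(-.065,.025,.05)]
c,s=np.cos(-.084),np.sin(-.084)
for q in proj('wrist',[(.6489+c*x-s*y,-.0571+s*x+c*y,z) for x,y,z in G],P): cv2.circle(b,tuple(int(v+.5) for v in q),2,(0,0,255),-1)
cv2.imwrite('pics/w1.png',b); print(o['position'],o['ee_rot'],o['clock'])
plan((.649,-.057,.015),-.084,4)
```

```text
[ 0.64986839 -0.05163876  0.19831269] [ 9.99243194e-01 -3.88727113e-02 -4.87970700e-04 -1.30904489e-03] 2.025
clock 2.075 pos [ 0.6491 -0.0546  0.1984] F [-0.8 -0.8  0.5] total tool shift(mm, start frame) [  0.3   2.5 183.4] rotvec deg [-0.05  0.07  0.21]
[0.0001, 0.0006, 0.0459] [-0.01, 0.02, 0.05]
[0.0001, 0.0006, 0.0459] [-0.01, 0.02, 0.05]
[0.0001, 0.0006, 0.0459] [-0.01, 0.02, 0.05]
[0.0, 0.0006, 0.0459] [-0.01, 0.02, 0.05]
```

View pics/w1.png

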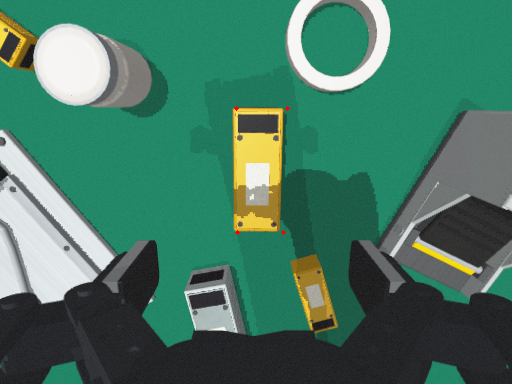

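The wrist view shows the gold module centred at about (259,170). The predicted corners lie within 3 px, and the arm was still settling. I descend and grip.

Emit:
move_arm(deltas=[[0,0,0.05,0,0,0,1],[0,0,0.05,0,0,0,1],[0,0,0.05,0,0,0,1],[0,0,0.025,0,0,0,1],[0,0,0.009,0,0,0,1],[0,0,0,0,0,0,1]])

```text
clock: 2.82
position: [0.6488, -0.0576, 0.0157]
ee_rot: [0.999, -0.042, 0.0, 0.0]
ft_force: [0.5, -0.7, -0.2]
grip_width: 0.994
```

Emit:
move_arm(deltas=[[0,0,0,0,0,0,-1],[0,0,0,0,0,0,-1],[0,0,0,0,0,0,-1],[0,0,0,0,0,0,-1],[0,0,0,0,0,0,-1],[0,0,0,0,0,0,-1]], force=60)

```text
clock: 3.58
position: [0.6512, -0.0566, 0.0182]
ee_rot: [0.999, -0.042, 0.003, 0.0]
ft_force: [0.4, 0.0, 12.2]
grip_width: -0.002
```

Run:
```python
from m import *
print(manip.get_obs())
for n in ('wrist','side','top'):
    p,d=viewer.camera(n); cv2.imwrite(f'pics/{n}2.png',p[...,::-1])
```

```text
{'clock': 3.575, 'joint_pos': array([ 0.31088833,  0.57159602, -0.39525989,  1.55305905,  0.24174224,
        1.0601903 , -1.79962777]), 'joint_velocities': array([ 0.00251523,  0.00060318, -0.00010391,  0.00059776, -0.0006261 ,
        0.00131224,  0.00117964]), 'tau': array([ 4.91465558e-03, -6.32863784e+01, -5.90219021e+00, -2.90650713e+01,
        1.50198449e-02, -1.15302656e-02, -1.46582597e-04]), 'position': array([ 0.65121863, -0.05663645,  0.01818536]), 'ee_rot': array([ 9.99126582e-01, -4.17045974e-02,  2.60514516e-03,  1.09187853e-04]), 'ft_force': array([ 0.35075051,  0.04448807, 12.24764993]), 'torque': array([-0.02819775,  0.01955558, -0.03744164]), 'grip_width': -0.0017138236370273679}
```

View pics/wrist2.png

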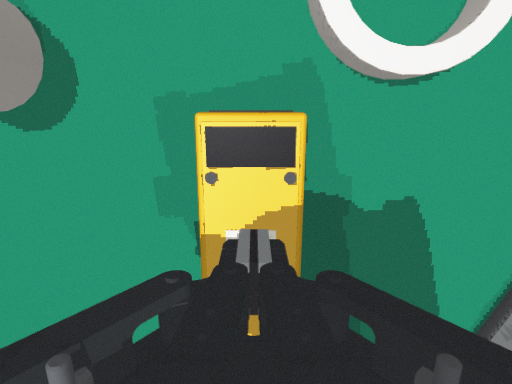

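View pics/side2.png

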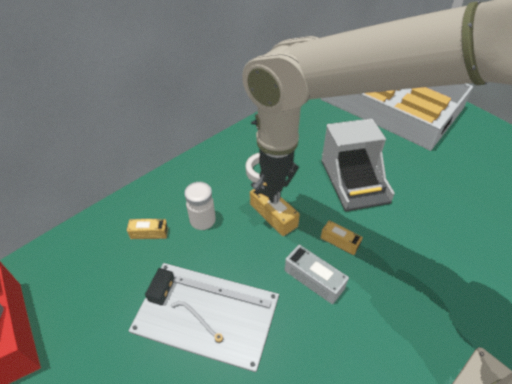

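Run:
```python
from m import *
o=manip.get_obs(); P=(o['position'],o['ee_rot']); R=Ro.from_quat(P[1]).as_matrix()
for z in (0,-.019,-.03,-.04): print(z,proj('wrist',[P[0]+R@[0,0,z]],P))
p,d=viewer.camera('wrist')
for px in [(220,187),(280,190),(250,145),(400,150),(100,180),(255,235),(243,250),(268,250),(255,262),(250,225)]:
    z=d[px[1],px[0]]; oo,dd=ray('wrist',[px],P); X=oo+dd[0]*z; print(px,np.round(z,3),np.round(X,3),'tool',np.round(R.T@(X-P[0]),3))
pt,dt=viewer.camera('top'); cv2.imwrite('pics/top2b.png',cv2.resize(pt[120:240,230:350,::-1],None,fx=5,fy=5))
```

```text
0 [[255.84670901 224.04253058]]
-0.019 [[256.06538022 236.88865278]]
-0.03 [[256.21535207 245.70221061]]
-0.04 [[256.3704522  254.81995355]]
(220, 187) 0.148 [ 0.682 -0.042  0.049] tool [ 0.03  -0.017 -0.031]
(280, 190) 0.146 [ 0.679 -0.07   0.051] tool [ 0.029  0.011 -0.032]
(250, 145) 0.141 [ 0.701 -0.058  0.051] tool [ 0.049 -0.003 -0.032]
(400, 150) 0.194 [ 0.684 -0.148 -0.001] tool [0.041 0.088 0.02 ]
(100, 180) 0.198 [ 0.681  0.038 -0.   ] tool [ 0.022 -0.097  0.019]
(255, 235) 0.14 [ 0.662 -0.057  0.062] tool [ 0.011 -0.001 -0.044]
(243, 250) 0.126 [ 0.662 -0.052  0.077] tool [ 0.011 -0.005 -0.059]
(268, 250) 0.125 [ 0.662 -0.062  0.077] tool [ 0.011  0.004 -0.059]
(255, 262) 0.116 [ 0.662 -0.057  0.087] tool [ 0.011 -0.001 -0.068]
(250, 225) 0.151 [ 0.663 -0.055  0.051] tool [ 0.012 -0.003 -0.032]
```

View pics/top2b.png

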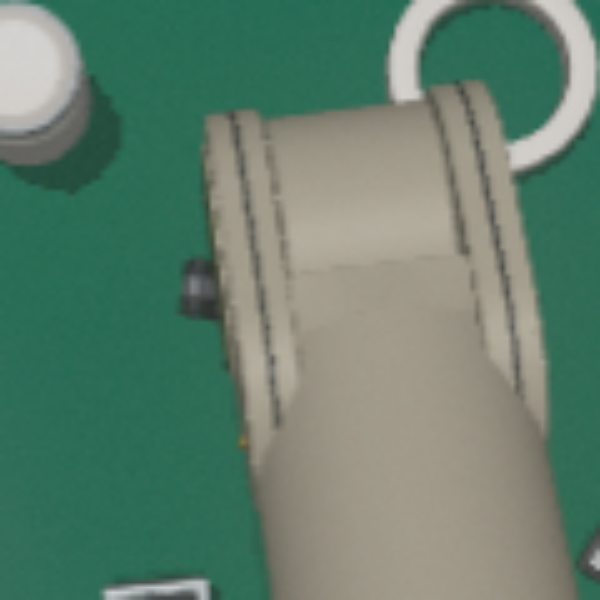

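The fingers shut on top of the module with no sideways effect. Depth shows the shut tips resting on its top (z≈0.050) while the reported TCP is at 0.018, so the real tips sit about 32 mm behind the reported TCP. I lift, open and check this.

Emit:
move_arm(deltas=[[0,0,-0.03,0,0,0,-1],[0,0,-0.02,0,0,0,1],[0,0,0,0,0,0,1],[0,0,0,0,0,0,1],[0,0,0,0,0,0,1],[0,0,0,0,0,0,1]])

```text
clock: 4.58
position: [0.6485, -0.0567, 0.0646]
ee_rot: [0.999, -0.042, -0.001, 0.0]
ft_force: [-0.3, 0.9, 1.0]
grip_width: 0.997
```

Run:
```python
from m import *
o=manip.get_obs(); P=(o['position'],o['ee_rot']); R=Ro.from_quat(P[1]).as_matrix(); print(o['clock'],P,o['ft_force'],o['grip_width'])
p,d=viewer.camera('wrist'); cv2.imwrite('pics/w3.png',p[...,::-1])
v,u=np.mgrid[0:384,0:512]; px=np.c_[u.ravel(),v.ravel()]
oo,dd=ray('wrist',px,P); z=d.ravel(); X=(oo+dd*z[:,None]); T=(X-P[0])@R
k=(z>0)&(X[:,2]>.058)
for side in (-1,1):
    kk=k&(T[:,1]*side>.02)&(T[:,1]*side<.075)&(abs(T[:,0])<.03)
    t=T[kk]; s=t[np.argsort(-t[:,2])[:60]]; print(side,kk.sum(),np.round(s.mean(0),4),np.round(s.min(0),4),np.round(s.max(0),4))
b=p[...,::-1]; hsv=cv2.cvtColor(np.ascontiguousarray(b),cv2.COLOR_BGR2HSV)
top=(abs(X[:,2]-.05)<.006).reshape(384,512).astype(np.uint8)*255
cs=max(cv2.findContours(top,cv2.RETR_EXTERNAL,cv2.CHAIN_APPROX_NONE)[0],key=cv2.contourArea)
q=cs[:,0,:]; W=X.reshape(384,512,3)[q[:,1],q[:,0]]; r=cv2.minAreaRect((W[:,:2]*1000).astype(np.float32)); print('gold top rect',r)
```

```text
4.575 (array([ 0.64848279, -0.05668345,  0.06456648]), array([ 9.99130030e-01, -4.17000742e-02, -5.36309303e-04,  3.26538463e-06])) [-0.29259178  0.91111272  1.04918517] 0.9973785782986403
-1 15700 [ 0.0011 -0.0441 -0.0458] [-0.0086 -0.0445 -0.0469] [ 0.0097 -0.0438 -0.0442]
1 15526 [ 0.0006  0.0415 -0.0457] [-0.008   0.0411 -0.0467] [ 0.0098  0.0419 -0.044 ]
gold top rect ((649.881591796875, -53.67625427246094), (50.18473815917969, 130.2818603515625), 85.23600769042969)
```

View pics/w3.png

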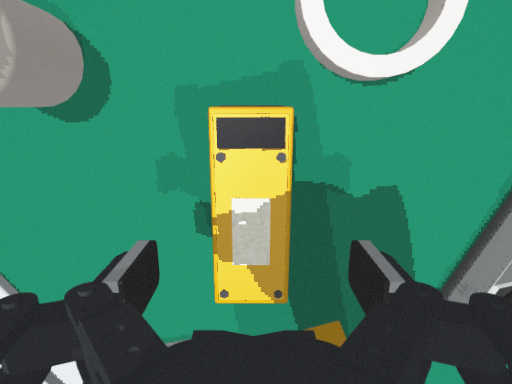

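Open tips are at tool z −0.046 against −0.013 nominal, so the roughly 33 mm offset is confirmed. The module still lies at (0.650,−0.055), yaw −0.083. I descend the missing depth.

Emit:
move_arm(deltas=[[0,0,0.03,0,0,0,1],[0,0,0.025,0,0,0,1],[0,0,0.016,0,0,0,1],[0,0,0.01,0,0,0,1],[0,0,0,0,0,0,1]])

```text
clock: 5.25
position: [0.6487, -0.0566, -0.016]
ee_rot: [0.999, -0.042, -0.0, -0.0]
ft_force: [-0.8, 0.1, 0.6]
grip_width: 0.999
```

Emit:
move_arm(deltas=[[0,0,0,0,0,0,-1],[0,0,0,0,0,0,-1],[0,0,0,0,0,0,-1],[0,0,0,0,0,0,-1],[0,0,0,0,0,0,-1]], force=60)

```text
clock: 5.88
position: [0.6497, -0.0564, -0.0145]
ee_rot: [0.999, -0.042, 0.001, -0.0]
ft_force: [-0.4, 1.1, 5.8]
grip_width: 0.579
```

Emit:
move_arm(deltas=[[0,0,-0.03,0,0,0,-1],[0,0,-0.045,0,0,0,-1],[0,0,-0.045,0,0,0,-1]])

```text
clock: 6.25
position: [0.6478, -0.0568, 0.1045]
ee_rot: [0.999, -0.042, -0.001, 0.0]
ft_force: [0.8, -0.6, -4.8]
grip_width: 0.574
```

Run:
```python
from m import *
o=manip.get_obs(); print(np.round(o['joint_pos'],3),o['grip_width'])
plan((.489,.173,.103),.536,8)
```

```text
[ 0.324  0.486 -0.414  1.484  0.202  1.217 -1.772] 0.5744142324417993
clock 6.25 pos [ 0.6478 -0.0568  0.1045] F [ 0.8 -0.6 -4.8] total tool shift(mm, start frame) [-177.4 -215.8    1.9] rotvec deg [-3.000e-02  1.300e-01 -3.549e+01]
[-0.0222, -0.027, 0.0002] [-0.0, 0.02, -4.44]
[-0.02, -0.0286, 0.0002] [-0.0, 0.02, -4.44]
[-0.0177, -0.0301, 0.0002] [-0.0, 0.02, -4.44]
[-0.0154, -0.0314, 0.0002] [-0.0, 0.02, -4.44]
[-0.0129, -0.0324, 0.0002] [-0.0, 0.02, -4.44]
[-0.0103, -0.0334, 0.0002] [-0.0, 0.02, -4.44]
[-0.0077, -0.0341, 0.0002] [-0.0, 0.02, -4.44]
[-0.0051, -0.0345, 0.0002] [-0.0, 0.02, -4.44]
```

Emit:
move_arm(deltas=[[-0.022,-0.027,0,0,0,-4.44,-1],[-0.02,-0.0285,0,0,0,-4.44,-1],[-0.0175,-0.03,0,0,0,-4.44,-1],[-0.0155,-0.0315,0,0,0,-4.44,-1],[-0.013,-0.0325,0,0,0,-4.44,-1],[-0.0105,-0.0335,0,0,0,-4.44,-1],[-0.0075,-0.034,0,0,0,-4.44,-1],[-0.005,-0.0345,0,0,0,-4.44,-1],[0,0,0.05,0,0,0,-1],[0,0,0,0,0,0,-1]])

```text
clock: 7.5
position: [0.4872, 0.1732, 0.0515]
ee_rot: [0.964, 0.266, -0.003, 0.0]
ft_force: [0.6, -0.6, -5.9]
grip_width: 0.578
```

Emit:
move_arm(deltas=[[0,0,0,0,0,0,-1],[0,0,0,0,0,0,-1]])

```text
clock: 7.75
position: [0.4915, 0.1737, 0.0559]
ee_rot: [0.964, 0.265, 0.001, 0.0]
ft_force: [0.1, 0.2, -5.1]
grip_width: 0.576
```

Run:
```python
from m import *
o=manip.get_obs(); P=(o['position'],o['ee_rot']); print(np.round(o['joint_pos'],3),o['grip_width'])
p,d=viewer.camera('wrist'); cv2.imwrite('pics/w4.png',p[...,::-1])
p,d=viewer.camera('side'); cv2.imwrite('pics/s4.png',p[150:384,0:380][...,::-1].repeat(2,0).repeat(2,1))
plan((.489,.173,-.006),.536,1)
print(Ro.from_quat(P[1]).as_matrix().round(4))
```

```text
[ 0.151  0.307 -0.657  1.871  0.218  1.032 -1.63 ] 0.5763879505727314
clock 7.85 pos [0.4912 0.1734 0.0555] F [-0.4  0.1 -5.3] total tool shift(mm, start frame) [-2.3 -0.8 61.5] rotvec deg [ 0.04 -0.11  0.01]
[-0.0023, -0.0008, 0.0615] [0.04, -0.11, 0.01]
[[ 8.596e-01  5.110e-01  2.500e-03]
 [ 5.110e-01 -8.596e-01  6.000e-04]
 [ 2.400e-03  7.000e-04 -1.000e+00]]
```

View pics/w4.png

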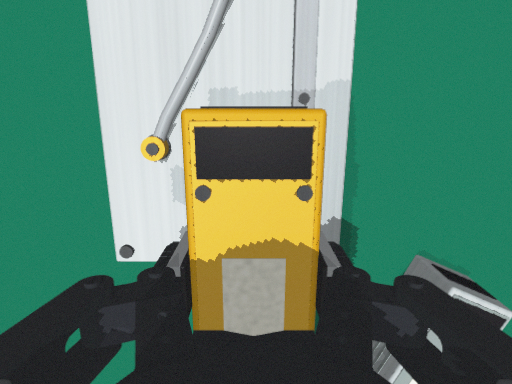

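View pics/s4.png

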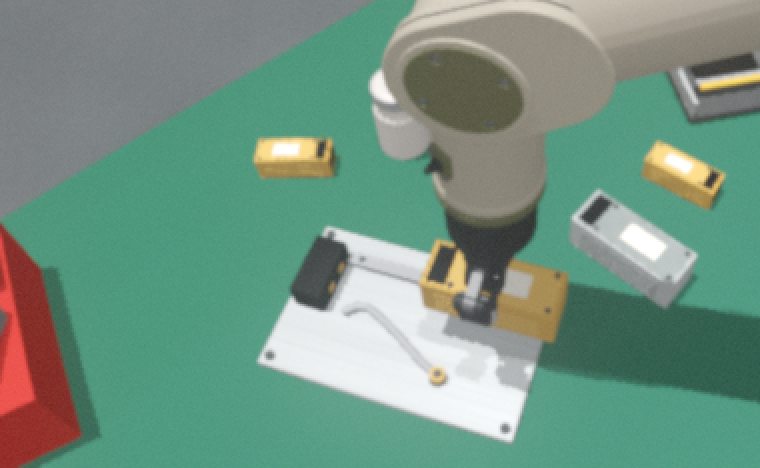

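Run:
```python
from m import *
np.set_printoptions(suppress=True)
o=manip.get_obs(); P=(o['position'],o['ee_rot']); R=Ro.from_quat(P[1]).as_matrix()
p,d=viewer.camera('wrist')
v,u=np.mgrid[0:384,0:512]; px=np.c_[u.ravel(),v.ravel()]
oo,dd=ray('wrist',px,P); X=(oo+dd*d.ravel()[:,None]).reshape(384,512,3); T=((X.reshape(-1,3)-P[0])@R).reshape(X.shape)
hsv=cv2.cvtColor(p,cv2.COLOR_RGB2HSV); g=cv2.inRange(hsv,(15,120,80),(35,255,255))>0
for r in (150,180,210,230): # module edges
    c=np.where(g[r])[0]; a,b=c.min(),c.max(); q=X[r,(a+b)//2]; 
    zt=q[2]; e=onplane('wrist',[(a-.5,r),(b+.5,r)],zt,P); print(r,a,b,'ztop',zt.round(4),'edges tool',((e-P[0])@R).round(4)[:,:2].tolist())
# bar edge: gray gradient
gr=cv2.GaussianBlur(cv2.cvtColor(p,cv2.COLOR_RGB2GRAY),(3,3),0)
for r in (20,40,60,80): print(r,[int(x) for x in gr[r,285:325]])
cv2.imwrite('pics/w5.png',cv2.resize(p[0:120,200:360,::-1],None,fx=5,fy=5,interpolation=cv2.INTER_CUBIC))
```

```text
150 141 323 ztop 0.121 edges tool [[0.0523, -0.0396], [0.0523, 0.0229]]
180 185 322 ztop 0.1204 edges tool [[0.0416, -0.0252], [0.0416, 0.0233]]
210 187 320 ztop 0.1213 edges tool [[0.0309, -0.0249], [0.0309, 0.023]]
230 188 319 ztop 0.1203 edges tool [[0.0228, -0.0252], [0.0228, 0.0233]]
20 [223, 223, 223, 223, 222, 222, 221, 215, 177, 130, 141, 184, 204, 204, 202, 201, 200, 199, 199, 199, 200, 200, 199, 200, 201, 202, 202, 201, 200, 200, 200, 197, 196, 206, 221, 227, 227, 226, 224, 223]
40 [224, 224, 224, 224, 223, 222, 215, 184, 140, 137, 174, 199, 203, 200, 199, 198, 198, 199, 200, 201, 200, 198, 198, 200, 201, 201, 201, 199, 199, 198, 196, 194, 205, 221, 227, 227, 226, 224, 223, 222]
60 [225, 225, 224, 223, 222, 220, 202, 159, 129, 149, 186, 200, 200, 199, 199, 198, 198, 199, 200, 200, 199, 198, 200, 201, 202, 201, 200, 199, 197, 195, 194, 204, 220, 227, 227, 226, 225, 224, 224, 223]
80 [226, 225, 224, 223, 222, 218, 188, 141, 141, 179, 200, 201, 199, 199, 198, 198, 200, 201, 202, 201, 200, 200, 201, 202, 202, 201, 199, 197, 196, 193, 202, 219, 228, 227, 226, 225, 224, 224, 224, 224]
```

View pics/w5.png

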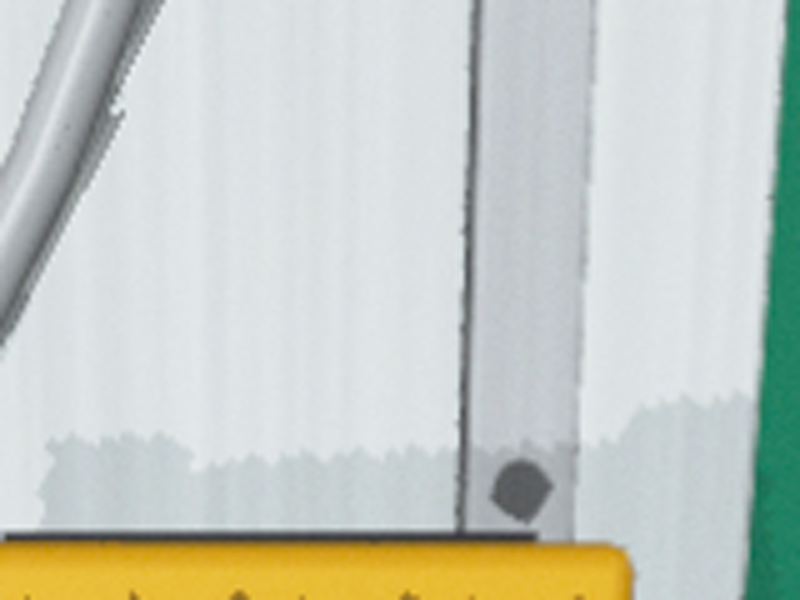

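Run:
```python
from m import *
o=manip.get_obs(); P=(o['position'],o['ee_rot']); R=Ro.from_quat(P[1]).as_matrix()
for px in [[(295.8,20),(295.0,40),(294.6,60),(293.8,80)],]:
    print(((onplane('wrist',px,.02,P)-P[0])@R).round(4))
print('pred bar face in nest->tool')
t=np.array([.5867,.2276]);th=.5359;c,s=np.cos(th),np.sin(th)
for q in [(-.14,-.025),(-.042,-.025),(0,0),(-.11,0)]:
    X=np.array([t[0]+c*q[0]-s*q[1],t[1]+s*q[0]+c*q[1],.02]); print(q,((X-P[0])@R).round(4))
```

```text
[[0.1169 0.0242 0.0354]
 [0.1059 0.0241 0.0354]
 [0.0945 0.0242 0.0354]
 [0.0829 0.024  0.0354]]
pred bar face in nest->tool
(-0.14, -0.025) [-0.0301  0.0271  0.0352]
(-0.042, -0.025) [0.0679 0.0272 0.0353]
(0, 0) [0.1099 0.0022 0.0354]
(-0.11, 0) [-0.0001  0.0021  0.0352]
```

Emit:
move_arm(deltas=[[0,-0.002,0.02,0,0,0,-1],[0,0,0.02,0,0,0,-1],[0,0,0.014,0,0,0,-1],[0,0,0.003,0,0,0,-1],[0,0,0,0,0,0,-1]])

```text
clock: 8.52
position: [0.4895, 0.1751, -0.0026]
ee_rot: [0.964, 0.265, 0.0, -0.0]
ft_force: [0.8, 0.0, -5.0]
grip_width: 0.574
```

Emit:
move_arm(deltas=[[0,0,0.002,0,0,0,-1],[0,0,0.0015,0,0,0,-1],[0,0,0,0,0,0,-1]])

```text
clock: 8.9
position: [0.4899, 0.1751, -0.0046]
ee_rot: [0.964, 0.265, 0.001, 0.0]
ft_force: [-7.0, -3.6, 12.0]
grip_width: 0.575
```

Emit:
move_arm(deltas=[[0,0,-0.001,0,0,0,-1],[0.01,0,0,0,0,0,-1],[0.01,0,0,0,0,0,-1],[0.01,0,0,0,0,0,-1],[0.01,0,0,0,0,0,-1],[0,0,0,0,0,0,-1]])

```text
clock: 9.65
position: [0.5254, 0.1957, -0.0045]
ee_rot: [0.964, 0.265, 0.001, 0.0]
ft_force: [2.1, -2.4, 2.7]
grip_width: 0.574
```

Emit:
move_arm(deltas=[[0.01,0,0,0,0,0,-1],[0.01,0,0,0,0,0,-1],[0.01,0,0,0,0,0,-1],[0,0,0,0,0,0,-1]])

```text
clock: 10.15
position: [0.5509, 0.2091, -0.0045]
ee_rot: [0.965, 0.264, 0.0, 0.001]
ft_force: [-1.9, -7.5, 7.4]
grip_width: 0.57
```

Emit:
move_arm(deltas=[[0.01,0,0,0,0,0,-1],[0.01,0,0,0,0,0,-1],[0.008,0,0,0,0,0,-1],[0,0,0,0,0,0,-1]])

```text
clock: 10.65
position: [0.5754, 0.2236, -0.0045]
ee_rot: [0.964, 0.264, 0.001, 0.001]
ft_force: [1.0, -7.0, 6.8]
grip_width: 0.577
```

```bash
cat > np_.py <<'E'
from m import *
t=np.array([.5867,.2276]);th=.5359
def rep():
    o=manip.get_obs(); P=o['position']; c,s=np.cos(th),np.sin(th); d=P[:2]-t; f=o['ft_force']
    print('clock',o['clock'],'tcp nest mm',np.round([1e3*(c*d[0]+s*d[1]),1e3*(-s*d[0]+c*d[1]),1e3*P[2]],1),'F nest',np.round([c*f[0]+s*f[1],-s*f[0]+c*f[1],f[2]],1),'yaw err',2*np.arctan2(o['ee_rot'][1],o['ee_rot'][0])-th,'g',o['grip_width'])
    return o
E
python3 -c "
from np_ import *
rep(); p,d=viewer.camera('wrist'); cv2.imwrite('pics/w6.png',p[...,::-1])"
```

```text
clock 10.65 tcp nest mm [-11.7   2.3  -4.5] F nest [-2.7 -6.5  6.8] yaw err -0.0013660864482226698 g 0.5773828494772096
```

View pics/w6.png

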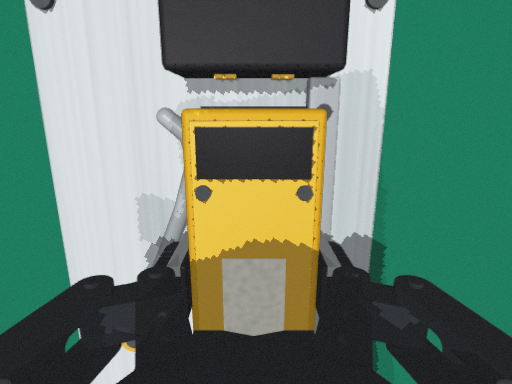

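The wrist view shows the module in line, with its front edge at row 107. The block face with its contacts is at row 77, about 10 mm ahead, and the arm is spread aside. I continue gently to the stop.

Emit:
move_arm(deltas=[[0.004,0,0,0,0,0,-1],[0.004,0,0,0,0,0,-1],[0.002,0,0,0,0,0,-1],[0,0,0,0,0,0,-1]])

```text
clock: 11.2
position: [0.583, 0.228, -0.0045]
ee_rot: [0.964, 0.264, -0.0, 0.001]
ft_force: [-4.0, -9.6, 10.4]
grip_width: 0.58
```

```bash
python3 -c "
from np_ import *
rep()"
```

```text
clock 11.2 tcp nest mm [-3.   2.3 -4.5] F nest [-8.4 -6.2 10.4] yaw err -0.001309032813426092 g 0.5799385624655015
```

Emit:
move_arm(deltas=[[0.002,0,0,0,0,0,-1],[0.002,0,0,0,0,0,-1],[0,0,0,0,0,0,-1]])

```text
clock: 11.58
position: [0.5864, 0.2301, -0.0045]
ee_rot: [0.964, 0.264, -0.0, 0.001]
ft_force: [-3.9, -9.1, 9.9]
grip_width: 0.577
```

```bash
python3 -c "
from np_ import *
rep()"
```

```text
clock 11.575 tcp nest mm [ 1.   2.2 -4.5] F nest [-8.  -5.9  9.9] yaw err -0.0013164546855983783 g 0.5770654971332807
```

Emit:
move_arm(deltas=[[0.002,0,0,0,0,0,-1],[0,0,0,0,0,0,-1]])

```text
clock: 11.82
position: [0.587, 0.2304, -0.0045]
ee_rot: [0.964, 0.264, -0.001, 0.002]
ft_force: [-12.4, -14.0, 16.2]
grip_width: 0.573
```

Emit:
move_arm(deltas=[[0.002,0,0,0,0,0,-1],[0,0,0,0,0,0,-1]])

```text
clock: 12.08
position: [0.5869, 0.2302, -0.0046]
ee_rot: [0.965, 0.264, -0.004, 0.003]
ft_force: [-22.1, -17.6, 26.3]
grip_width: 0.577
```

```bash
python3 -c "
from np_ import *
rep(); p,d=viewer.camera('wrist'); cv2.imwrite('pics/w7.png',p[...,::-1])"
```

```text
clock 12.075 tcp nest mm [ 1.5  2.2 -4.6] F nest [-28.   -3.8  26.3] yaw err -0.0018117459062035879 g 0.5765127891237224
```

View pics/w7.png

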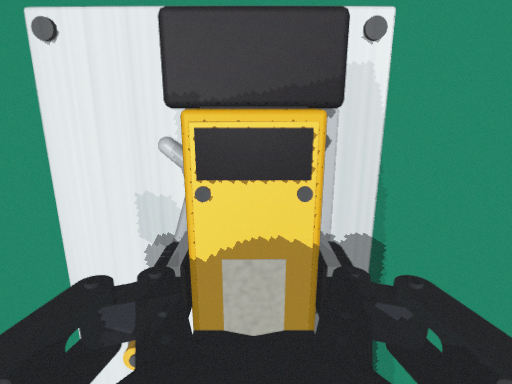

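The module is home: 28 N at the stop, and the block face adjoins the front edge at row 107. I ease off, nudge it toward the fixed edge, then release.

Emit:
move_arm(deltas=[[-0.001,0.0015,-0.0015,0,0,0,-1],[-0.001,0.0015,0,0,0,0,-1],[0,0,0,0,0,0,-1]])

```text
clock: 12.5
position: [0.587, 0.2304, -0.0045]
ee_rot: [0.964, 0.265, -0.002, -0.0]
ft_force: [-7.7, -2.8, 2.4]
grip_width: 0.576
```

```bash
python3 -c "
from np_ import *
rep()"
```

```text
clock 12.5 tcp nest mm [ 1.7  2.3 -4.5] F nest [-8.1  1.5  2.4] yaw err -0.00014155603859533628 g 0.5763579867136215
```

Emit:
move_arm(deltas=[[0,-0.001,0,0,0,0,1],[0,0,0,0,0,0,1],[0,0,0,0,0,0,1],[0,0,0,0,0,0,1],[0,0,-0.02,0,0,0,1],[0,0,-0.04,0,0,0,1],[0,0,-0.05,0,0,0,1],[0,0,-0.03,0,0,0,1],[0,0,0,0,0,0,1]])

```text
clock: 13.62
position: [0.5899, 0.2326, 0.1407]
ee_rot: [0.964, 0.265, 0.003, -0.0]
ft_force: [-0.7, 0.6, 0.9]
grip_width: 1.001
```

```bash
python3 -c "
from np_ import *
o=rep(); P=(o['position'],o['ee_rot']); p,d=viewer.camera('wrist'); cv2.imwrite('pics/w8.png',p[...,::-1])
np.save('pics/w8p.npy',p); np.save('pics/w8d.npy',d); np.save('pics/w8P.npy',np.r_[P[0],P[1]])
p,d=viewer.camera('side'); cv2.imwrite('pics/s8.png',cv2.resize(p[240:384,100:300][...,::-1],None,fx=4,fy=4,interpolation=cv2.INTER_CUBIC))
"
```

```text
clock 13.625 tcp nest mm [  5.3   2.6 140.7] F nest [-0.4  0.9  0.9] yaw err 0.0007479224180859667 g 1.0006024937185265
```

View pics/w8.png

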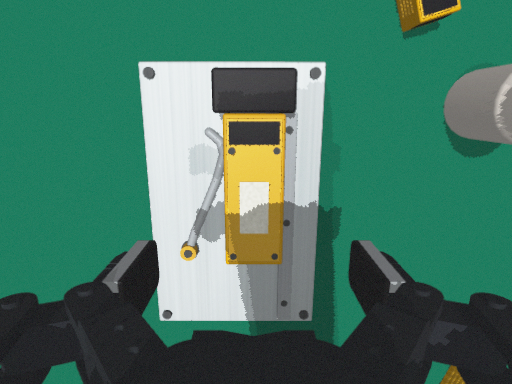

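View pics/s8.png

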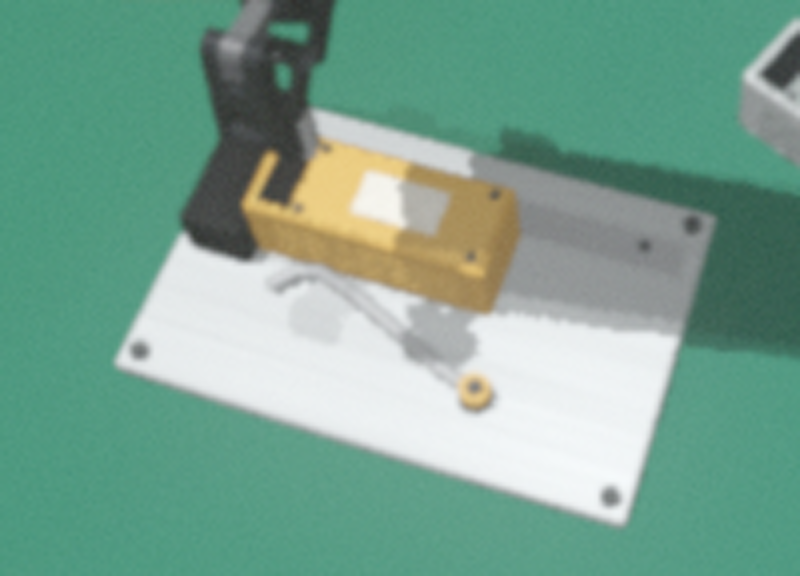

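Run:
```python
from np_ import *
a=np.load('pics/w8P.npy'); p=np.load('pics/w8p.npy')
o=manip.get_obs(); print(o['clock'])
p,d=viewer.camera('wrist'); P=(o['position'],o['ee_rot']); np.save('pics/w9p.npy',p); np.save('pics/w9P.npy',np.r_[P[0],P[1]]); rep()
cv2.imwrite('pics/w9.png',cv2.resize(p[50:330,130:330][...,::-1],None,fx=2.1,fy=2.1,interpolation=cv2.INTER_CUBIC))
cv2.imwrite('pics/w9b.png',cv2.resize(p[60:160,195:305][...,::-1],None,fx=6,fy=6,interpolation=cv2.INTER_CUBIC))
cv2.imwrite('pics/w9c.png',cv2.resize(p[220:320,195:305][...,::-1],None,fx=6,fy=6,interpolation=cv2.INTER_CUBIC))
```

```text
13.725
clock 13.775 tcp nest mm [  3.    2.5 136.1] F nest [-0.9 -0.  -0.8] yaw err 0.000622189982407817 g 0.9975905392725443
```

View pics/w9b.png

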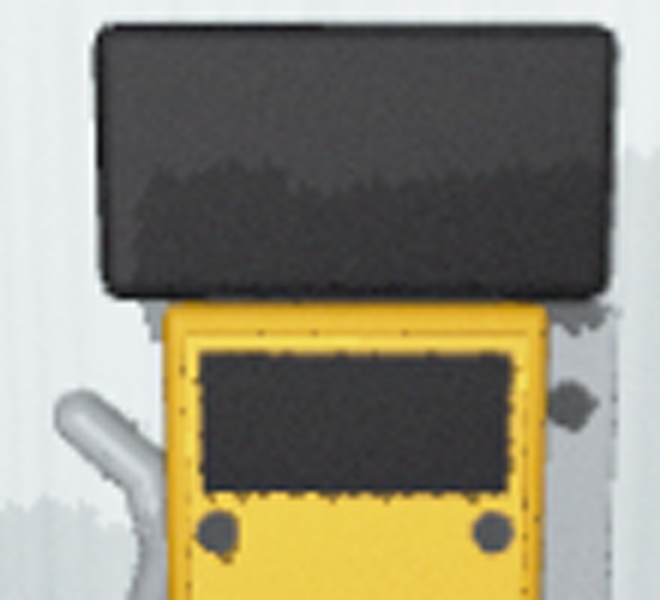

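View pics/w9c.png

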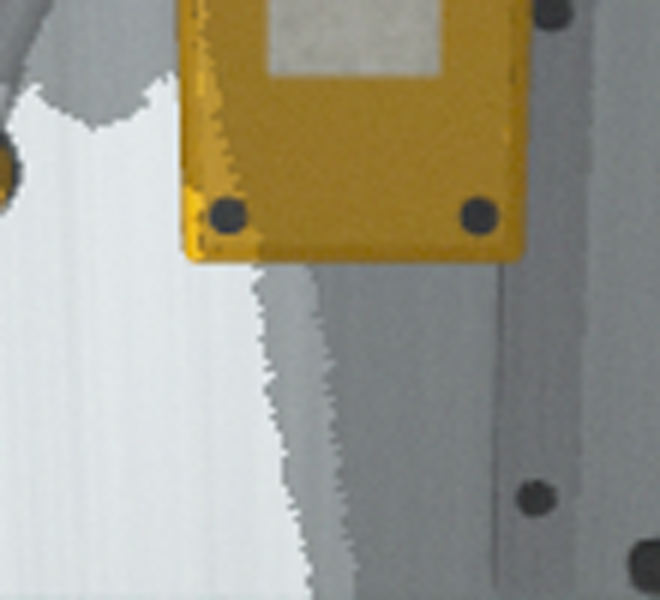

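View pics/w9.png

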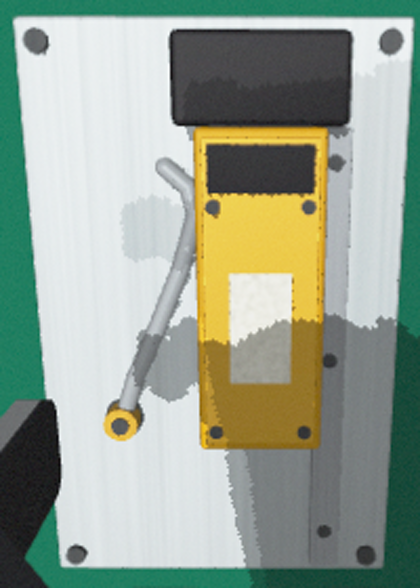

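Run:
```python
from np_ import *
a=np.load('pics/w9P.npy'); P=(a[:3],a[3:]); R=Ro.from_quat(P[1]).as_matrix()
f=lambda px,z: ((onplane('wrist',px,z,P)-P[0])@R*1000).round(1)[:,:2]
print('mod',f(np.r_[cp([(163,303),(549,303)],6,195,60),cp([(525,262),(186,262)],6,195,220)],.06).tolist())
print('bar',f(cp([(500,270),(493,590)],6,195,220),.02).tolist())
print('block front',f(cp([(102,298),(612,298)],6,195,60),.044).tolist(),'back',f(cp([(97,25),(615,25)],6,195,60),.044).tolist())
n=cp([(14,18),(414,15),(383,567),(62,569)],2.1,130,50)
print('plate',f(n,.01).tolist())
t2,th2,r=fit('wrist',n,.01,[(.11,.105),(.11,-.065),(-.16,-.065),(-.16,.105)],P); print(t2,th2,r.round(1).tolist())
```

```text
mod [[64.4, -25.3], [64.4, 23.8], [-64.2, 23.8], [-64.2, -25.3]]
bar [[-86.5, 23.5], [-148.8, 23.6]]
block front [[64.9, -35.1], [65.0, 33.9]] back [[99.6, -34.7], [99.6, 33.1]]
plate [[108.5, -104.5], [109.6, 63.5], [-158.5, 63.3], [-160.0, -104.7]]
[0.58813732 0.23205533] 0.5381852090547202 [[-0.4, -1.7], [-0.7, 0.3], [0.6, 1.9], [0.6, -0.5]]
```

The module checks out: front edge at tool x 64.4 mm against block face 64.9, side at 23.8 against bar face 23.5, rectangle square, arm bearing on it. Now the foot switch. First I check the hand's body geometry and plan the transit.

Run:
```python
from np_ import *
d=np.load('pics/w8d.npy'); P=((0,0,0),(0,0,0,1))
v,u=np.mgrid[0:384,0:512]; px=np.c_[u.ravel(),v.ravel()]
oo,dd=ray('wrist',px,P); X=(oo+dd*d.ravel()[:,None]).reshape(384,512,3)
for c in (150,200,230,255,280,310,360):
    for r in (300,330,340,360,380): print((c,r),X[r,c].round(3).tolist(),end=' ')
    print()
fs=np.array([.5807,-.2996]);y=-.5421;c,s=np.cos(y),np.sin(y)
def W(x,yy,z): return np.array([fs[0]+c*x-s*yy,fs[1]+s*x+c*yy,z])
print('app',W(-.0336,0,.11))
Q=W(-.0336,0,.25); plan(Q,y,13)
```

```text
(150, 300) [-0.143, -0.118, 0.14] (150, 330) [0.018, -0.024, -0.113] (150, 340) [0.018, -0.023, -0.116] (150, 360) [0.018, -0.021, -0.122] (150, 380) [0.02, -0.019, -0.129] 
(200, 300) [-0.136, -0.059, 0.13] (200, 330) [-0.182, -0.063, 0.14] (200, 340) [0.012, -0.014, -0.109] (200, 360) [0.013, -0.013, -0.116] (200, 380) [0.02, -0.01, -0.129] 
(230, 300) [-0.137, -0.027, 0.131] (230, 330) [-0.182, -0.028, 0.14] (230, 340) [0.011, -0.007, -0.108] (230, 360) [0.012, -0.006, -0.115] (230, 380) [0.012, -0.006, -0.121] 
(255, 300) [-0.137, 0.001, 0.132] (255, 330) [-0.183, 0.001, 0.141] (255, 340) [0.011, -0.001, -0.108] (255, 360) [0.012, -0.001, -0.115] (255, 380) [0.012, -0.001, -0.121] 
(280, 300) [-0.13, 0.027, 0.121] (280, 330) [-0.182, 0.03, 0.14] (280, 340) [0.012, 0.006, -0.109] (280, 360) [0.066, -0.001, -0.174] (280, 380) [0.012, 0.005, -0.121] 
(310, 300) [-0.137, 0.061, 0.131] (310, 330) [-0.182, 0.064, 0.14] (310, 340) [0.012, 0.013, -0.109] (310, 360) [0.012, 0.012, -0.116] (310, 380) [0.02, 0.009, -0.129] 
(360, 300) [-0.007, 0.041, -0.063] (360, 330) [0.018, 0.023, -0.113
[... 166 characters left out ...]
588  0.2313 0.1361] F [-0.8 -0.5 -0.8] total tool shift(mm, start frame) [-293.6  423.  -113.7] rotvec deg [3.00e-02 3.00e-02 6.18e+01]
[-0.0226, 0.0325, -0.0087] [0.0, 0.0, 4.75]
[-0.0198, 0.0343, -0.0087] [0.0, 0.0, 4.75]
[-0.0169, 0.0358, -0.0087] [0.0, 0.0, 4.75]
[-0.0139, 0.0371, -0.0087] [0.0, 0.0, 4.75]
[-0.0108, 0.0381, -0.0088] [0.0, 0.0, 4.75]
[-0.0076, 0.0389, -0.0088] [0.0, 0.0, 4.75]
[-0.0043, 0.0394, -0.0088] [0.0, 0.0, 4.75]
[-0.001, 0.0396, -0.0088] [0.0, 0.0, 4.75]
[0.0023, 0.0395, -0.0088] [0.0, 0.0, 4.75]
[0.0055, 0.0392, -0.0088] [0.0, 0.0, 4.75]
[0.0088, 0.0386, -0.0088] [0.0, 0.0, 4.75]
[0.0119, 0.0378, -0.0088] [0.0, 0.0, 4.75]
[0.015, 0.0366, -0.0088] [0.0, 0.0, 4.75]
```

Emit:
move_arm(deltas=[[-0.0225,0.0325,-0.009,0,0,4.75,-1],[-0.02,0.0345,-0.009,0,0,4.75,-1],[-0.017,0.036,-0.009,0,0,4.75,-1],[-0.014,0.037,-0.009,0,0,4.75,-1],[-0.011,0.038,-0.009,0,0,4.75,-1],[-0.0075,0.039,-0.009,0,0,4.75,-1],[-0.0045,0.0395,-0.009,0,0,4.75,-1],[-0.001,0.0395,-0.009,0,0,4.75,-1],[0.0025,0.0395,-0.009,0,0,4.75,-1],[0.0055,0.039,-0.009,0,0,4.75,-1]])

```text
clock: 15.02
position: [0.5597, -0.1652, 0.2258]
ee_rot: [0.989, -0.147, -0.001, -0.0]
ft_force: [0.3, -0.0, -0.3]
grip_width: 0.003
```

Emit:
move_arm(deltas=[[0.009,0.0385,-0.009,0,0,4.75,-1],[0.012,0.038,-0.008,0,0,4.75,-1],[0.015,0.0365,-0.007,0,0,4.75,-1],[0,0,0,0,7,0,-1],[0,0,0,0,7,0,-1],[0,0,0,0,7,0,-1],[0,0,0,0,7,0,-1],[0,0,0,0,7,0,-1],[0,0,0,0,7,0,-1],[0,0,0,0,0,0,-1]])

```text
clock: 16.27
position: [0.5501, -0.2821, 0.248]
ee_rot: [0.9, -0.25, 0.344, 0.096]
ft_force: [-0.2, -0.4, 1.1]
grip_width: -0.004
```

```bash
cat > fsx.py <<'E'
from np_ import *
fs=np.array([.5807,-.2996]);fy=-.5421;c,s=np.cos(fy),np.sin(fy); RF=np.array([[c,-s,0],[s,c,0],[0,0,1]])
def W(q): return RF@np.array(q)+[fs[0],fs[1],0]
OFF=.032
def tq(tilt): return (Ro.from_euler('z',fy)*Ro.from_euler('x',np.pi)*Ro.from_euler('y',tilt,degrees=True))
def frep():
    o=manip.get_obs(); R=Ro.from_quat(o['ee_rot']).as_matrix(); tip=o['position']-OFF*R[:,2]
    L=lambda X: RF.T@(X-[fs[0],fs[1],0])
    print('clock',o['clock'],'tip fs',L(tip).round(4),'low corner fs',L(tip-R[:,0]*.011).round(4),'toolz fs',(RF.T@R[:,2]).round(3),'F fs',(RF.T@o['ft_force']).round(1),'q',o['joint_pos'].round(2),'g',round(o['grip_width'],3))
    return o
E
python3 - <<'E'
from fsx import *
o=frep(); P=(o['position'],o['ee_rot'])
p,d=viewer.camera('wrist'); cv2.imwrite('pics/w10.png',p[...,::-1]); np.save('pics/w10p.npy',p); np.save('pics/w10d.npy',d); np.save('pics/w10P.npy',np.r_[P[0],P[1]])
p,d=viewer.camera('side'); cv2.imwrite('pics/s10.png',p[...,::-1])
p,d=viewer.camera('top'); cv2.imwrite('pics/t10.png',p[...,::-1])
E
```

```text
clock 16.275 tip fs [-0.0566 -0.0008  0.2718] low corner fs [-0.0648 -0.0008  0.2645] toolz fs [ 0.667 -0.001 -0.746] F fs [ 0.  -0.4  1.1] q [ 0.66 -0.2  -0.31  2.12  0.17  0.5  -1.91] g -0.004
```

View pics/w10.png

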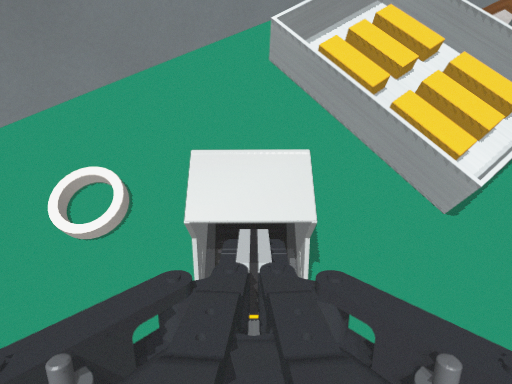

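View pics/s10.png

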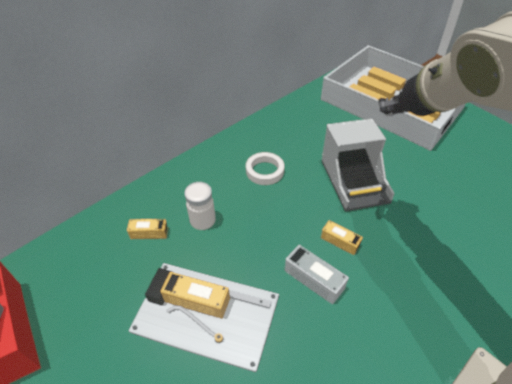

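View pics/t10.png

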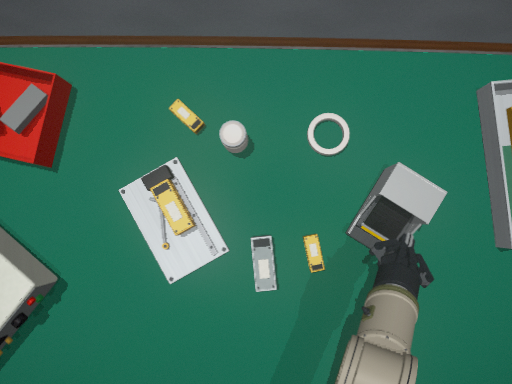

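Run:
```python
from fsx import *
a=np.load('pics/w10P.npy');P=(a[:3],a[3:])
X=onplane('wrist',[(187,222),(315,221),(311,151),(191,151)],.134,P)
print(((X-[fs[0],fs[1],0])@RF).round(4))
def W2(tip,tilt=42): 
    R=tq(tilt).as_matrix(); return W(tip)+OFF*R[:,2]
q=tq(42).as_quat()
print('to approach'); plan(W2((-.055,0,.134)),0,3,q)
o=manip.get_obs();R=tq(42).as_matrix()
for nm,v in (('down',(0,0,-1)),('fwd',(1,0,0))): print(nm,(R.T@RF@np.array(v)).round(3))
print('app->pretouch', (R.T@(W2((.012,0,.066))-W2((-.055,0,.134)))).round(4))
```

```text
[[ 0.0098  0.0646  0.134 ]
 [ 0.0109 -0.059   0.134 ]
 [ 0.092  -0.0618  0.134 ]
 [ 0.092   0.068   0.134 ]]
to approach
clock 16.425 pos [ 0.5532 -0.283   0.2515] F [-0.1  0.4  0.2] total tool shift(mm, start frame) [-9.550e+01  1.000e-01  1.041e+02] rotvec deg [-0.02  0.03 -0.01]
[-0.0318, 0.0, 0.0347] [-0.01, 0.01, -0.0]
[-0.0319, 0.0, 0.0347] [-0.01, 0.01, -0.0]
[-0.0319, 0.0, 0.0347] [-0.01, 0.01, -0.0]
down [-0.669 -0.     0.743]
fwd [ 0.743 -0.     0.669]
app->pretouch [0.0043 0.     0.0954]
```

Emit:
move_arm(deltas=[[-0.032,0,0.035,0,0,0,-1],[-0.032,0,0.035,0,0,0,-1],[-0.0315,0,0.034,0,0,0,-1],[0,0,0,0,0,0,-1],[0.001,0,0.03,0,0,0,-1],[0.001,0,0.03,0,0,0,-1],[0.001,0,0.018,0,0,0,-1],[0,0,0,0,0,0,-1],[0,0,0,0,0,0,-1]])

```text
clock: 17.55
position: [0.5778, -0.3011, 0.0953]
ee_rot: [0.899, -0.253, 0.345, 0.092]
ft_force: [0.3, 0.1, 0.5]
grip_width: -0.001
```

Run:
```python
from fsx import *
o=frep()
p,d=viewer.camera('wrist'); cv2.imwrite('pics/w11.png',p[...,::-1])
p,d=viewer.camera('side'); cv2.imwrite('pics/s11.png',cv2.resize(p[90:250,300:460][...,::-1],None,fx=3.7,fy=3.7,interpolation=cv2.INTER_CUBIC))
```

```text
clock 17.55 tip fs [-0.0231 -0.0029  0.1191] low corner fs [-0.0313 -0.0028  0.1118] toolz fs [ 0.667  0.004 -0.745] F fs [0.2 0.2 0.5] q [ 0.19  0.08  0.14  2.23  0.86  0.17 -2.59] g -0.001
```

View pics/w11.png

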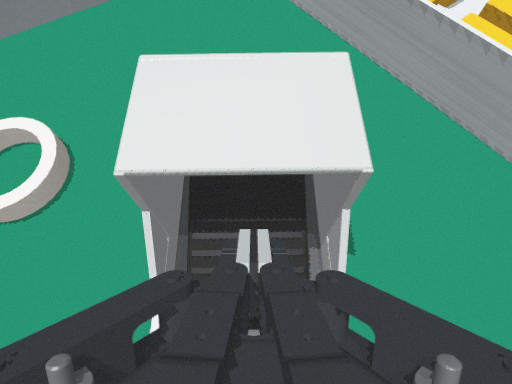

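View pics/s11.png

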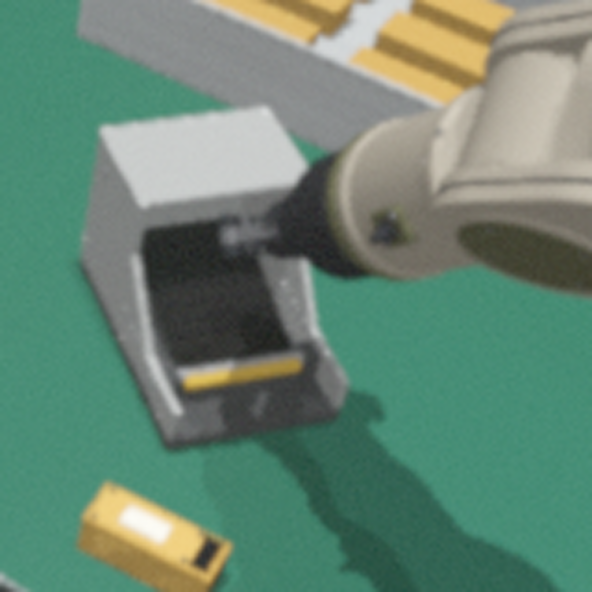

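The 42° tilt drove joint 7 to −2.59 (limit −2.6) with joint 6 near 0.17, so the arm stopped short. I retreat along the slant, cut the tilt to 30° and re-check the joints.

Emit:
move_arm(deltas=[[0,0,-0.02,0,0,0,-1],[0.006,0,-0.02,0,-3,0,-1],[0.01,0,-0.02,0,-3,0,-1],[0.015,0,-0.02,0,-3,0,-1],[0,0,0,0,-3,0,-1],[0,0,0,0,0,0,-1]])

```text
clock: 18.4
position: [0.5546, -0.2913, 0.173]
ee_rot: [0.928, -0.264, 0.253, 0.069]
ft_force: [-0.7, 0.3, -0.3]
grip_width: 0.0
```

Run:
```python
from fsx import *
o=frep()
```

```text
clock 18.4 tip fs [-0.0428 -0.0064  0.2006] low corner fs [-0.0523 -0.0063  0.1951] toolz fs [ 0.506  0.    -0.862] F fs [-0.7 -0.1 -0.3] q [ 0.25 -0.02  0.1   2.04  0.17  0.61 -1.88] g 0.0
```

Run:
```python
from fsx import *
R=tq(30).as_matrix()
plan(W((.003,.001,.064))+OFF*R[:,2],0,5,tq(30).as_quat())
print('down',(R.T@RF@np.array([0,0,-1])).round(3))
```

```text
clock 18.4 pos [ 0.5546 -0.2913  0.173 ] F [-0.7  0.3 -0.3] total tool shift(mm, start frame) [-30.  -7. 141.] rotvec deg [-0.03 -0.41 -0.67]
[-0.006, -0.0014, 0.0282] [-0.01, -0.08, -0.13]
[-0.0059, -0.0014, 0.0282] [-0.01, -0.08, -0.13]
[-0.0059, -0.0014, 0.0282] [-0.01, -0.08, -0.13]
[-0.0059, -0.0014, 0.0282] [-0.01, -0.08, -0.13]
[-0.0058, -0.0015, 0.0282] [-0.01, -0.08, -0.13]
down [-0.5   -0.     0.866]
```

Emit:
move_arm(deltas=[[-0.006,-0.0015,0.028,0,0,0,-1],[-0.006,-0.0015,0.028,0,0,0,-1],[0,0,0,0,0,0,-1]])

```text
clock: 18.77
position: [0.5693, -0.2964, 0.1144]
ee_rot: [0.929, -0.263, 0.25, 0.068]
ft_force: [-0.1, 0.4, 0.1]
grip_width: 0.002
```

Run:
```python
from fsx import *
o=frep()
R=tq(30).as_matrix()
plan(W((.003,.001,.064))+OFF*R[:,2],0,4,tq(30).as_quat())
```

```text
clock 18.775 tip fs [-0.0275 -0.0032  0.1421] low corner fs [-0.037  -0.0031  0.1365] toolz fs [ 0.501 -0.001 -0.866] F fs [-0.3  0.3  0.1] q [ 0.25  0.09  0.11  2.06  0.18  0.49 -1.91] g 0.002
clock 18.775 pos [ 0.5693 -0.2964  0.1144] F [-0.1  0.4  0.1] total tool shift(mm, start frame) [-12.8  -4.1  82.8] rotvec deg [ 0.03 -0.05 -0.57]
[-0.0032, -0.001, 0.0207] [0.01, -0.01, -0.14]
[-0.0032, -0.001, 0.0207] [0.01, -0.01, -0.14]
[-0.0032, -0.001, 0.0207] [0.01, -0.01, -0.14]
[-0.0032, -0.001, 0.0207] [0.01, -0.01, -0.14]
```

Emit:
move_arm(deltas=[[-0.003,-0.001,0.02,0,0,0,-1],[-0.003,-0.001,0.02,0,0,0,-1],[-0.003,-0.001,0.018,0,0,0,-1],[-0.003,-0.001,0.018,0,0,0,-1],[0,0,0,0,0,0,-1],[0,0,0,0,0,0,-1]])

```text
clock: 19.52
position: [0.5976, -0.3079, 0.047]
ee_rot: [0.929, -0.263, 0.253, 0.069]
ft_force: [0.6, 0.3, -0.7]
grip_width: 0.004
```

Run:
```python
from fsx import *
o=frep()
p,d=viewer.camera('wrist'); cv2.imwrite('pics/w12.png',p[...,::-1])
p,d=viewer.camera('side'); cv2.imwrite('pics/s12.png',cv2.resize(p[90:250,300:460][...,::-1],None,fx=3.7,fy=3.7,interpolation=cv2.INTER_CUBIC))
```

```text
clock 19.525 tip fs [0.0026 0.0015 0.0746] low corner fs [-0.0069  0.0016  0.069 ] toolz fs [ 0.506  0.001 -0.863] F fs [ 0.3  0.6 -0.7] q [ 0.25  0.25  0.12  2.04  0.19  0.33 -1.93] g 0.004
```

View pics/w12.png

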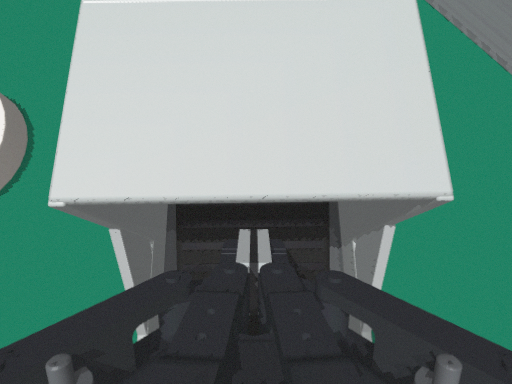

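View pics/s12.png

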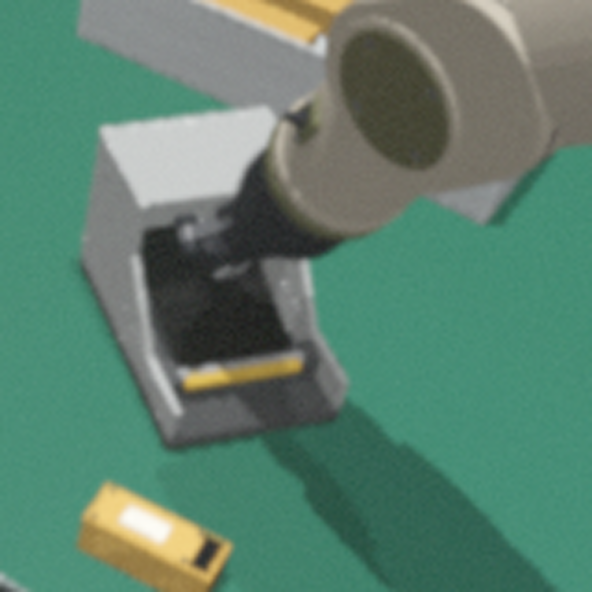

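Emit:
move_arm(deltas=[[-0.0025,0,0.0045,0,0,0,-1],[-0.0025,0,0.0045,0,0,0,-1],[-0.0025,0,0.0045,0,0,0,-1],[-0.0015,0,0.0025,0,0,0,-1],[0,0,0,0,0,0,-1]])

```text
clock: 20.25
position: [0.5976, -0.3077, 0.0271]
ee_rot: [0.929, -0.263, 0.252, 0.069]
ft_force: [-2.3, 1.5, 1.0]
grip_width: -0.001
```

Run:
```python
from fsx import *
o=frep()
```

```text
clock 20.25 tip fs [0.0025 0.0018 0.0547] low corner fs [-0.007   0.0019  0.0492] toolz fs [ 0.504  0.    -0.864] F fs [-2.8  0.1  1. ] q [ 0.24  0.28  0.13  2.05  0.2   0.29 -1.95] g -0.001
```

Emit:
move_arm(deltas=[[-0.0015,0,0.0026,0,0,0,-1],[-0.0015,0,0.0026,0,0,0,-1],[0,0,0,0,0,0,-1]])

```text
clock: 20.62
position: [0.5989, -0.3084, 0.0227]
ee_rot: [0.928, -0.263, 0.254, 0.069]
ft_force: [-3.4, 0.9, 9.4]
grip_width: 0.002
```

Run:
```python
from fsx import *
o=frep()
```

```text
clock 20.625 tip fs [0.0039 0.0018 0.0502] low corner fs [-0.0056  0.0019  0.0447] toolz fs [ 0.507  0.001 -0.862] F fs [-3.4 -1.   9.4] q [ 0.24  0.29  0.13  2.05  0.21  0.28 -1.95] g 0.002
```

Emit:
move_arm(deltas=[[-0.0015,0,0.0026,0,0,0,-1],[-0.0015,0,0.0026,0,0,0,-1],[0,0,0,0,0,0,-1]])

```text
clock: 21.0
position: [0.5999, -0.309, 0.0178]
ee_rot: [0.928, -0.263, 0.255, 0.069]
ft_force: [-4.1, 0.2, 14.1]
grip_width: -0.001
```

Run:
```python
from fsx import *
o=frep()
```

```text
clock 21.0 tip fs [0.005  0.0018 0.0454] low corner fs [-0.0045  0.0019  0.0398] toolz fs [ 0.509  0.001 -0.861] F fs [-3.6 -2.  14.1] q [ 0.23  0.3   0.14  2.05  0.21  0.26 -1.96] g -0.001
```

Emit:
move_arm(deltas=[[-0.001,0,0.0018,0,0,0,-1],[0,0,0,0,0,0,-1]])

```text
clock: 21.25
position: [0.6001, -0.3092, 0.0161]
ee_rot: [0.928, -0.263, 0.255, 0.069]
ft_force: [-5.8, 0.1, 15.9]
grip_width: 0.004
```

Run:
```python
from fsx import *
o=frep()
```

```text
clock 21.25 tip fs [0.0053 0.0018 0.0436] low corner fs [-0.0042  0.0019  0.038 ] toolz fs [ 0.509  0.001 -0.861] F fs [-5.  -2.9 15.9] q [ 0.23  0.31  0.14  2.06  0.21  0.26 -1.96] g 0.004
```

Emit:
move_arm(deltas=[[-0.001,0,0.0017,0,0,0,-1],[0,0,0,0,0,0,-1]])

```text
clock: 21.5
position: [0.6004, -0.3093, 0.0147]
ee_rot: [0.928, -0.263, 0.255, 0.069]
ft_force: [-8.2, 2.2, 20.7]
grip_width: -0.003
```

Emit:
move_arm(deltas=[[-0.001,0,0.0017,0,0,0,-1],[0,0,0,0,0,0,-1]])

```text
clock: 21.75
position: [0.6007, -0.3094, 0.0142]
ee_rot: [0.928, -0.263, 0.256, 0.069]
ft_force: [-21.4, 8.9, 39.8]
grip_width: -0.003
```

Run:
```python
from fsx import *
o=frep()
```

```text
clock 21.75 tip fs [0.0058 0.0018 0.0417] low corner fs [-0.0036  0.002   0.0361] toolz fs [ 0.511  0.001 -0.859] F fs [-22.9  -3.4  39.8] q [ 0.23  0.31  0.14  2.06  0.21  0.25 -1.96] g -0.003
```

A clear stop: the force jumped from 21 to 40 N within 0.5 mm. I relax slightly and hold.

Emit:
move_arm(deltas=[[0.0004,0,-0.0007,0,0,0,-1],[0,0,0,0,0,0,-1]])

```text
clock: 22.0
position: [0.6005, -0.3093, 0.0145]
ee_rot: [0.928, -0.263, 0.256, 0.069]
ft_force: [-14.7, 5.8, 31.4]
grip_width: 0.001
```

Run:
```python
from fsx import *
o=frep()
p,d=viewer.camera('side'); cv2.imwrite('pics/s13.png',cv2.resize(p[90:250,300:460][...,::-1],None,fx=3.7,fy=3.7,interpolation=cv2.INTER_CUBIC))
```

```text
clock 22.0 tip fs [0.0057 0.0018 0.042 ] low corner fs [-0.0038  0.002   0.0363] toolz fs [ 0.511  0.001 -0.86 ] F fs [-15.6  -2.7  31.4] q [ 0.23  0.31  0.14  2.06  0.21  0.25 -1.96] g 0.001
```

View pics/s13.png

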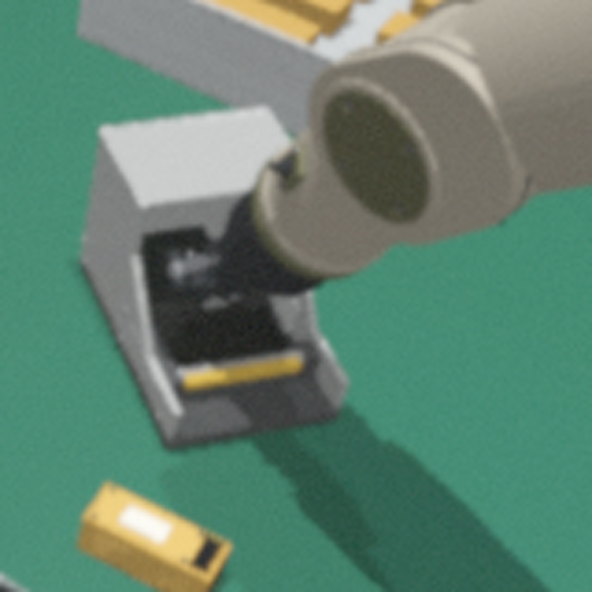

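```bash
cat > tr.py <<'E'
from fsx import *
def slope(name,d,P=None,ylim=(-.040,.040)):
    v,u=np.mgrid[0:384,0:512]; px=np.c_[u.ravel(),v.ravel()]
    oo,dd=ray(name,px,P); X=(oo+dd*d.ravel()[:,None]); L=(X-[fs[0],fs[1],0])@RF
    k=(d.ravel()>0)&(L[:,0]>-.045)&(L[:,0]<.06)&(L[:,1]>ylim[0])&(L[:,1]<ylim[1])&(L[:,2]>.025)&(L[:,2]<.075)
    L=L[k]
    for b in np.arange(-.045,.06,.01):
        q=L[(L[:,0]>=b)&(L[:,0]<b+.01)]
        if len(q)>5: print(round(b+.005,3),len(q),'z med',np.median(q[:,2]).round(4),'p20',np.percentile(q[:,2],20).round(4))
E
python3 - <<'E'
from tr import *
o=frep(); P=(o['position'],o['ee_rot'])
p,d=viewer.camera('side'); print('side now'); slope('side',d)
print('side before'); slope('side',np.load('pics/side0_d.npy'))
p,d=viewer.camera('wrist'); cv2.imwrite('pics/w13.png',p[...,::-1]); print('wrist now'); slope('wrist',d,P,(.012,.04));
E
```

```text
clock 22.05 tip fs [0.0057 0.0018 0.042 ] low corner fs [-0.0038  0.0019  0.0364] toolz fs [ 0.511  0.001 -0.86 ] F fs [-15.1  -2.4  31.4] q [ 0.23  0.31  0.14  2.06  0.21  0.25 -1.96] g -0.0
side now
-0.04 88 z med 0.0367 p20 0.0356
-0.03 89 z med 0.0378 p20 0.0367
-0.02 90 z med 0.0384 p20 0.0369
-0.01 98 z med 0.0388 p20 0.0371
0.0 43 z med 0.0388 p20 0.0381
0.01 23 z med 0.0392 p20 0.0378
0.02 15 z med 0.0396 p20 0.0386
0.03 19 z med 0.0406 p20 0.0391
0.04 21 z med 0.0405 p20 0.0394
0.05 31 z med 0.0413 p20 0.0405
0.06 21 z med 0.0408 p20 0.0396
side before
-0.04 106 z med 0.0414 p20 0.0398
-0.03 104 z med 0.0445 p20 0.043
-0.02 99 z med 0.0471 p20 0.0458
-0.01 101 z med 0.0495 p20 0.0478
0.0 102 z med 0.0528 p20 0.0511
0.01 98 z med 0.0555 p20 0.0542
0.02 100 z med 0.0584 p20 0.0567
0.03 89 z med 0.0611 p20 0.0593
0.04 98 z med 0.0636 p20 0.0621
0.05 87 z med 0.0661 p20 0.0646
wrist now
-0.01 215 z med 0.0383 p20 0.0376
0.0 1023 z med 0.0388 p20 0.0381
0.01 1074 z med 0.0391 p20 0.0385
0.02 1085 z med 0.0396 p20 0.0389
0.03 1047 z med 0.04 p20 0.0394
0.04 511 z med 0.04 p20 0.0395
```

View pics/w13.png

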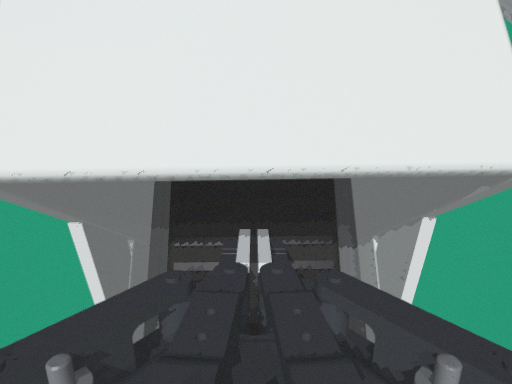

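Depth shows the treadle slope dropped from 0.27 to about 0.045, so it is at its stop. I hold for 2.75 s.

Emit:
move_arm(deltas=[[0,0,0,0,0,0,-1],[0,0,0,0,0,0,-1],[0,0,0,0,0,0,-1],[0,0,0,0,0,0,-1],[0,0,0,0,0,0,-1],[0,0,0,0,0,0,-1],[0,0,0,0,0,0,-1],[0,0,0,0,0,0,-1],[0,0,0,0,0,0,-1],[0,0,0,0,0,0,-1]])

```text
clock: 23.4
position: [0.6005, -0.3094, 0.0144]
ee_rot: [0.928, -0.263, 0.256, 0.069]
ft_force: [-15.4, 6.6, 32.2]
grip_width: -0.004
```

Emit:
move_arm(deltas=[[0,0,0,0,0,0,-1],[0,0,0,0,0,0,-1],[0,0,0,0,0,0,-1],[0,0,0,0,0,0,-1],[0,0,0,0,0,0,-1],[0,0,0,0,0,0,-1],[0,0,0,0,0,0,-1],[0,0,0,0,0,0,-1],[0,0,0,0,0,0,-1],[0,0,0,0,0,0,-1]])

```text
clock: 24.65
position: [0.6005, -0.3094, 0.0145]
ee_rot: [0.928, -0.263, 0.256, 0.069]
ft_force: [-15.1, 6.1, 31.3]
grip_width: -0.004
```

Run:
```python
from tr import *
o=frep(); p,d=viewer.camera('side'); slope('side',d)
```

```text
clock 24.65 tip fs [0.0057 0.0018 0.042 ] low corner fs [-0.0038  0.002   0.0364] toolz fs [ 0.511  0.001 -0.86 ] F fs [-16.   -2.5  31.3] q [ 0.23  0.31  0.14  2.06  0.21  0.25 -1.96] g -0.004
-0.04 90 z med 0.0365 p20 0.0354
-0.03 85 z med 0.0376 p20 0.0364
-0.02 100 z med 0.0381 p20 0.0367
-0.01 93 z med 0.0385 p20 0.0371
0.0 42 z med 0.0383 p20 0.0376
0.01 23 z med 0.0392 p20 0.0379
0.02 17 z med 0.0398 p20 0.0387
0.03 20 z med 0.0403 p20 0.0392
0.04 19 z med 0.0413 p20 0.0399
0.05 32 z med 0.0412 p20 0.04
0.06 22 z med 0.0411 p20 0.0401
```

Emit:
move_arm(deltas=[[0,0,0,0,0,0,-1],[0,0,0,0,0,0,-1],[0,0,0,0,0,0,-1],[0.0025,0,-0.0043,0,0,0,-1],[0.0025,0,-0.0043,0,0,0,-1],[0.003,0,-0.006,0,0,0,-1],[0,0,-0.015,0,0,0,-1],[0,0,-0.03,0,0,0,-1],[0,0,-0.04,0,0,0,-1],[0,0,-0.04,0,0,0,-1]])

```text
clock: 25.95
position: [0.5424, -0.2746, 0.1358]
ee_rot: [0.929, -0.263, 0.252, 0.068]
ft_force: [1.3, -0.3, -0.8]
grip_width: -0.002
```

Emit:
move_arm(deltas=[[0,0,-0.04,0,0,0,-1],[0,0,-0.04,0,0,0,-1],[0,0,-0.03,0,0,0,-1],[0,0,0,0,0,0,-1],[0,0,0,0,0,0,-1]])

```text
clock: 26.58
position: [0.4955, -0.2465, 0.229]
ee_rot: [0.929, -0.263, 0.252, 0.068]
ft_force: [0.0, -0.4, 0.0]
grip_width: 0.001
```

Run:
```python
from tr import *
o=frep(); P=(o['position'],o['ee_rot']); p,d=viewer.camera('side'); slope('side',d); cv2.imwrite('pics/s14.png',p[...,::-1])
p,d=viewer.camera('top'); cv2.imwrite('pics/t14.png',p[...,::-1]); np.save('pics/t14.npy',p)
p0=np.load('pics/top0_p.npy')
cv2.imwrite('pics/t14c.png',cv2.resize(p[150:290,115:235][...,::-1],None,fx=4,fy=4,interpolation=cv2.INTER_CUBIC))
```

```text
clock 26.575 tip fs [-0.1165  0.0015  0.2566] low corner fs [-0.126   0.0016  0.2511] toolz fs [ 0.504  0.    -0.864] F fs [ 0.2 -0.3  0. ] q [ 0.2  -0.25  0.08  2.11  0.21  0.78 -1.95] g 0.001
-0.04 115 z med 0.0412 p20 0.0393
-0.03 102 z med 0.0443 p20 0.0431
-0.02 99 z med 0.0473 p20 0.0455
-0.01 103 z med 0.0496 p20 0.0481
0.0 100 z med 0.0531 p20 0.0513
0.01 100 z med 0.0554 p20 0.0542
0.02 96 z med 0.0582 p20 0.057
0.03 93 z med 0.0609 p20 0.0598
0.04 97 z med 0.0643 p20 0.0623
0.05 80 z med 0.0659 p20 0.0646
```

View pics/s14.png

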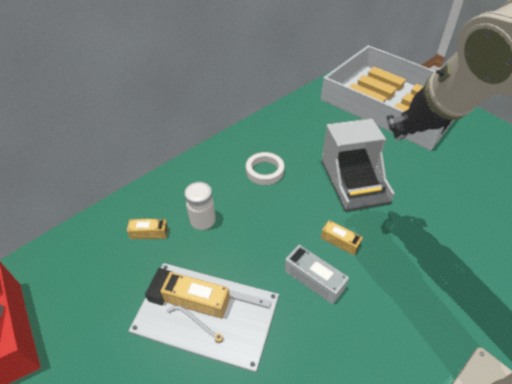

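View pics/t14.png

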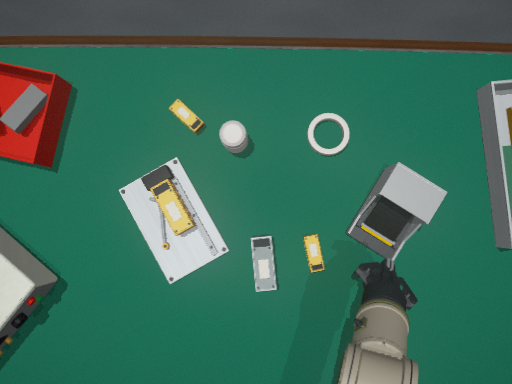

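View pics/t14c.png

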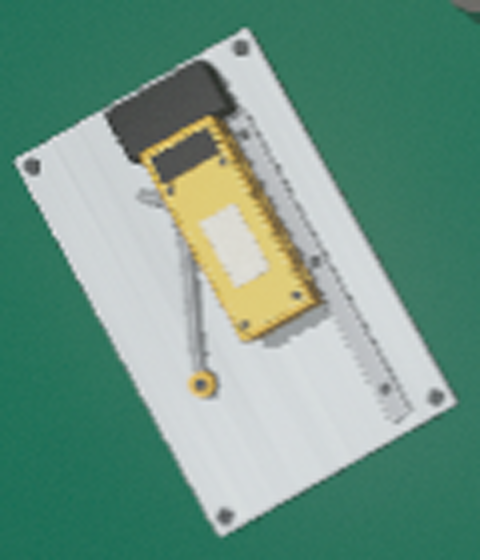

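The pictures show the module seated against the block at top (172,208). The treadle is back at its rest slope, the foot switch is where it started, and the bystanders are undisturbed. I hand in.

```bash
python3 -c "
from workcell import manip
print(manip.hand_in())"
```

```text
the job is handed in; nothing more can be done
None
```

I seated the gold module in the nest and let go of it. I then pressed the foot-switch treadle to its stop, held it for about 3 s, let it come back up, and handed in at about 26.6 s. Handing in gives no verdict, so the result rests on my own checks.

**Module:** The last wrist-camera measurement was taken just after release. It put the connector end about 0.5 mm from the contact block and the long side within about 0.3 mm of the fixed edge, square and flat, with the sprung arm bearing on it. In the later side and top pictures it looked unmoved, but I did not measure it again.

**Treadle:** Its slope, from camera depth, went from 0.27 rad to about 0.045 rad at the stop and returned to its rest profile. The highest contact force I read was about 46 N, and it held at about 35 N.

**Surroundings:** In the final pictures the foot switch and the bystanders looked the same as at the start, and the robot was clear of everything.

**What went wrong or disagreed on the way:**
- **First grasp:** It closed on top of the module, because the real fingertips sit about 32 mm behind the reported tool point. I measured that offset and corrected for it.
- **First approach to the treadle:** A 42° tilt took joint 7 to −2.59, close to its −2.6 limit. I backed off and used 30°.
- **Sideways force at the stop:** There was 15–23 N of horizontal force, more than the treadle's slope explains. I put it down to friction and the arm giving slightly, and saw no sign of contact with the hood.

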